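Free the gummed hinge pin of a spray-can clamp

TASK

Strip the spray-can clamp for cleaning. Its T-handled hinge pin is stuck with dried lacquer and the clamp only stands loose on the bench, so do not yank: twist the pin back and forth while easing it up until it is right out, never lifting or tipping the clamp or dragging it along the bench. Stand the pin foot down in the steel soaking tin, then draw the freed jaw straight out of the hinge by its red handle and lay it flat, same side up, inside the blue tray; drop nothing, leave tin and clamp standing and do not disturb the spray cans, the cup or the cap.

Things in the scene. Friction and masses are not known exactly. Their poses are not given: they have to be found in the camera images.
- clamp: Spray-can clamp, about 2.6 kg, loose on the bench, grey casting. Origin: under the centre of its base plate (134 in x, 176 in y, 10 mm thick); z up, hinge on its +y side, jaw handle towards -x. Can space (68 mm across, empty) centred at y = -35 mm; fixed half ring on its +x side, 54 mm high. A straight pull on the pin of about 20 N or more starts to lift or tip the clamp.
- hinge (a point): On the vertical hinge axis (clamp x = 0, y = +25 mm) at the top of the upper lug, 67.5 mm above the bench. Two 28 x 28 mm lugs: lower one up to 36 mm, upper one from 55.5 to 67.5 mm; the jaw's tab lies between. A post behind (+x), 67.5 mm high, joins them, so the gap opens to the clamp's -x.
- pin: Steel hinge pin, 85 g, 91 mm long. Origin: centre of its foot, z up along it, x along its T-bar. Shank 12 mm thick from 0 to 55.5 mm, then a collar 20 mm across, 4 mm thick, resting on the upper lug, and a 9 mm neck. Start: foot 12 mm above the bench, T-bar along the clamp's x. Play in the lugs 0.5 mm all round; after 9 to 10 mm of rise the lacquer lets go, after 56 mm the foot is clear of the upper lug.
- pin_handle (a point): Centre of the black T-bar, 52 (pin x) x 12 (y) x 13 mm (z): on the axis, 84.5 mm above the foot. Dried lacquer holds the pin with about 48 N against a straight pull, more than the clamp weighs. While it is being turned (about 0.3 N m) the drag along the axis falls: some 6 to 14 N at 1.3 mm of rise for each 1 rad of turn, less if it rises more slowly.
- jaw: Aluminium swing jaw, 0.24 kg, 18 mm high: half ring (68 mm inner, 88 mm outer diameter), tab (26 x 24 mm, 13 mm hole) in the hinge, red handle. Origin: on the hole's axis at the underside; spans x -96 to +13, y -114 to +12 mm. Start: 36 mm above the bench, axes as the clamp's, loose on the lower lug and a rest, 1.5 mm below the upper lug. Pin out, it draws out level: 30 mm along clamp -x, then lift.
- jaw_handle (a point): Centre of the jaw's red handle, 40 (x) x 14 (y) x 16 mm (z), at (-76, -60, +9) mm from the jaw's origin; at the start 45 mm above the bench, most of it beyond the base plate's edge.
- jaw_middle (a point): Middle of the jaw's outline on its underside, at (-40, -50, 0) mm from its origin.
- tin: Open steel soaking tin, 76 mm across, 65 mm high, wall 3 mm, bottom 4 mm thick, 0.3 kg, empty, loose on the bench. Origin: centre of its underside.
- tray: Shallow blue tray, 170 (x) x 190 (y) x 25 mm, wall and bottom 4 mm, fixed to the bench. Origin: centre of its underside, z up.
- can_a: Bystander: spray can with blue, green, yellow and red bands, 66 mm across, 182 mm high. Origin: underside.
- can_b: Bystander: spray can with white and blue bands, 66 mm across, 182 mm high. Origin: underside.
- cup: Bystander: clear plastic mixing cup, empty, 84 mm across, 80 mm high. Origin: underside.
- cap: Bystander: black plastic cap lying open side up, 64 mm across, 45 mm high. Origin: underside.
There are look-alikes about, which are no part of the job. Of the things that look like the clamp, take the one that is farthest from the robot's base at the start.

How it is judged:
By the outcome, as a careful person would: the job done as asked, in the order asked, and still so for the second after the job is handed in, with the robot touching nothing.
It also fails if it takes over 67 s, if anything falls off the work surface, if the arm or the gripper's body presses on something with over 40 N, if the wrist force passes 120 N, or if a joint passes its speed limit or range.

ROBOT

A 6-joint arm with a two-finger parallel gripper is mounted at the origin on the work surface. World frame = base frame: x ahead of the robot, y to its left, z up, the work surface at z = 0. Lengths are in m, angles in rad, forces in N, time in s.
With the tool pointing down it reaches from about 0.375 to 0.825 m from the base axis. Payload 5.5 kg.
Tool frame: the origin (TCP) lies midway between the tips of the shut fingers; the grasp point (between the pads) lies 19 mm behind it (env.grasp_offset is the distance from the TCP to the grasp point, in m); z points along the fingers, y is the direction in which the jaws open and shut (so a half turn about z gives the same grasp; the last joint's range is limited). The gripper opens to 85 mm and grips with 20 to 120 N. Pads are 22 mm wide; open, the fingers measure 114 mm over their backs; the gripper's body (76 mm by 85 mm) begins 54 mm behind the grasp point. The pads swing forward as they close: fully open they stand 13 mm farther back than shut.
Start: joints at [-1.23, 0.314, -0.047, 1.21, 0, 1.571], TCP at [0.201, -0.565, 0.231] pointing down, gripper open.
Joint ranges: [-2.67, 2.67], [-0.69, 1.73], [-1.03, 1.25], [-2.08, 2.16], [-1.42, 1.45], [-3.14, 3.14]. Speed limits (rad/s): [2.39, 2.39, 3.01, 3.14, 3.14, 3.14].

INTERFACE

Orientations are given as a unit quaternion [w, x, y, z].
In Python, from workcell import env gives the robot as it stands.
- The arm moves only by the tool arm_command, never from a script. Its argument "series" is a list of rows, each a list of 2 entries, a list of its own where there are three numbers: the shift along the tool's x, y, z in mm, then the turn about the tool's z in rad. A call has 1 to 20 rows; each row shifts and turns the commanded pose from where the row before left it, along the tool's axes as they then stand; what a row does not reach is not made up. A row lasts 1/10 s, in which the tool goes at most 50 mm and 8.59 degrees, less where a joint would pass 70% of its speed; a pose out of reach is approached as far as the arm can. A call with a gripper value outside its range is refused whole. "claw" is the finger opening in mm, from 0 to 85.4, set as the call begins (left out, the last holds). The fingers move at their own pace and stop on an object; the grip force is fixed at half the most. Time passes only in rows, so rows that do not move let the fingers close. It gives the time, the measured TCP pose, the force and the opening at its end, in the units of the state.
- env.state(): the state, without advancing time (a new reading comes with each control period).
- env.capture(name): name is "side" or "top" or "wrist"; returns (picture, depth): 384x512x3 uint8, blue, green, red; 384x512 float32, m along the optical axis (not along the pixel's ray), 0 where there is no reading.
- env.calibration(name): a dict with "intrinsics" (3x3 intrinsics, pixels), "world_to_cam" (4x4, takes a point from world to camera coordinates); the wrist camera has in their place "mount" (4x4, takes a point from camera to tool coordinates, whose origin is the TCP and whose axes are the flange's). Camera axes: x right, y up, looking along -z (the intrinsics and any distortion apply to the point x, -y, -z); pixel columns grow to the right and rows downward; lengths in m; the calibration is good to about 2 mm. The wrist camera is an equidistant fisheye: a pixel r from the principal point sees the ray r / f radians off the axis. A picture is of the moment at which its call begins: read the wrist's pose just before it. calibration takes no time and is no camera call.
- env.finish_job(): hands the job in, once; it reports no verdict.
The state is a dict: "t": time; "joint_positions": joint angles; "qvel": joint speeds; "effort": joint torques, N m; "tool_pos": TCP position; "orientation": TCP orientation; "force": force on the tool from outside, world axes, zero at the start; "wrist_torque": the same for the moment, N m; "finger_gap": finger opening in m.
Only numpy, scipy, OpenCV 4.12 (cv2) and the standard library are available. Lean on these libraries where they do the work, as an engineer would, in place of code of your own. Each camera call takes 0.05 s, during which the arm holds its last target. There are 200 camera calls.

## Working session

There is one attempt and no reset: what is moved stays moved. The work goes in short steps, Python scripts to look and compute and a tool call to move; the robot and the scene stay as the last step left them, time stands still between calls to the robot, and variables do not carry over. Pictures are saved under pics/ and viewed, about 8 in all and at most 12, crops included, and the job is handed in when it is done.

Besides the shell and the picture viewer there is one more tool, called after ">>>" by a JSON object that holds its "method" and its "body", one argument or row to a line. arm_command: Moves the arm, as the interface text tells. Its arguments: {"type":"object","properties":{"series":{"type":"array"},"claw":{"type":"number"}},"required":["series"]}

```bash
mkdir -p pics; ls; cat > h.py <<'E'
import numpy as np, cv2
from workcell import env
def cam(n):
    c=env.calibration(n); return np.array(c['intrinsics']), np.array(c.get('world_to_cam',c.get('mount')))
def ray(n,u,v):
    K,T=cam(n); d=np.array([(u-K[0,2])/K[0,0],-(v-K[1,2])/K[1,1],-1.])
    R=T[:3,:3]; return -R.T@T[:3,3], R.T@d
def onz(n,u,v,z):
    o,d=ray(n,u,v); return o+d*(z-o[2])/d[2]
def cloud(n,dep):
    K,T=cam(n); v,u=np.mgrid[:dep.shape[0],:dep.shape[1]]
    P=np.stack([(u-K[0,2])/K[0,0]*dep,-(v-K[1,2])/K[1,1]*dep,-dep],-1)
    return (P-T[:3,3])@T[:3,:3]
def proj(n,p):
    K,T=cam(n); q=T[:3,:3]@np.array(p)+T[:3,3]
    return K[0,0]*q[0]/-q[2]+K[0,2], K[1,1]*-q[1]/-q[2]+K[1,2]
E
python3 - <<'E'
from h import *
for n in('top','side'):
    i,d=env.capture(n); np.savez('pics/%s0.npz'%n,i=i,d=d); cv2.imwrite('pics/%s0.png'%n,cv2.resize(i,(800,600),interpolation=cv2.INTER_CUBIC))
    print(n,env.calibration(n), (d>0).mean())
print(env.calibration('wrist'));print(env.state(),env.grasp_offset)
E
```

```text
pics
top {'intrinsics': array([[423.70703981,   0.        , 260.55509596],
       [  0.        , 423.70703981, 187.54518229],
       [  0.        ,   0.        ,   1.        ]]), 'world_to_cam': array([[ 1.86675296e-02, -9.99825167e-01,  1.07659943e-03,
        -1.40517549e-02],
       [ 9.82869967e-01,  1.85484073e-02,  1.83364621e-01,
        -5.43353406e-01],
       [-1.83352532e-01, -2.36480723e-03,  9.83044382e-01,
        -1.42634351e+00],
       [ 0.00000000e+00,  0.00000000e+00,  0.00000000e+00,
         1.00000000e+00]])} 0.9960072835286459
side {'intrinsics': array([[499.98056306,   0.        , 261.40786562],
       [  0.        , 499.98056306, 192.28533089],
       [  0.        ,   0.        ,   1.        ]]), 'world_to_cam': array([[-0.99216749, -0.12434114, -0.01195597,  0.51506784],
       [ 0.08466995, -0.73979675,  0.66748166, -0.12500207],
       [-0.09184042,  0.66124129,  0.74453025, -1.4347026 ],
       [ 0.        ,  0.        ,  0.        ,  1.        ]])} 0.9958902994791666
{'intrinsics': array([[297.31863964,   0.        , 257.87547962],
       [  0.        , 
[... 422 characters left out ...]
00e+00]])}
{'t': 0.1, 'joint_positions': array([-1.22998522e+00,  3.14131380e-01, -4.79920397e-02,  1.21020846e+00,
       -1.28265034e-05,  1.57078238e+00]), 'qvel': array([-0.00117351, -0.00266154,  0.00156383, -0.00138169, -0.00057766,
        0.00028554]), 'effort': array([-5.74861915e-04, -5.40764952e+01,  3.40542662e+01,  1.11889100e-02,
       -4.84366979e-06,  1.04221971e-05]), 'tool_pos': array([ 0.20036961, -0.56499156,  0.23052945]), 'orientation': array([-7.55571328e-04,  9.85514600e-01,  1.69588867e-01, -1.36516521e-04]), 'force': array([-0.25932145,  0.31300449, -0.17181472]), 'wrist_torque': array([0.01982935, 0.0198536 , 0.01934426]), 'finger_gap': 0.08537368728638943} 0.0187
```

View pics/top0.png

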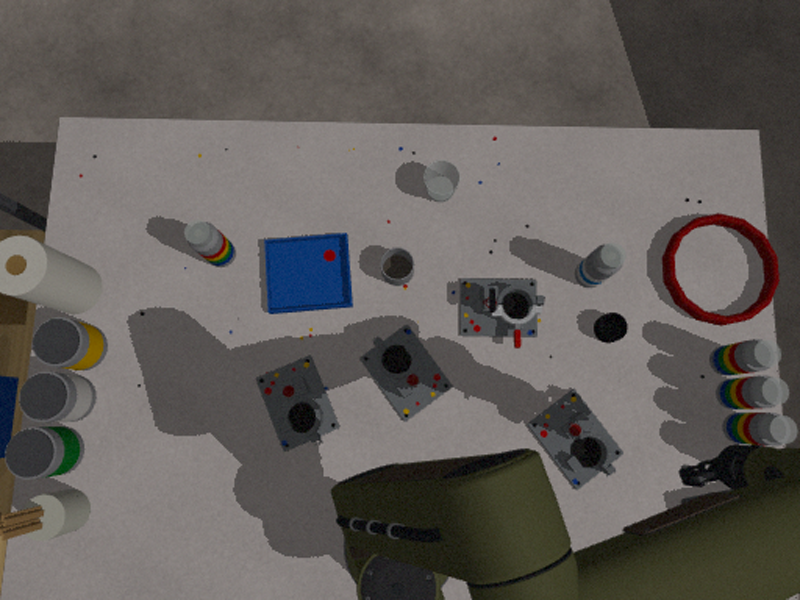

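View pics/side0.png

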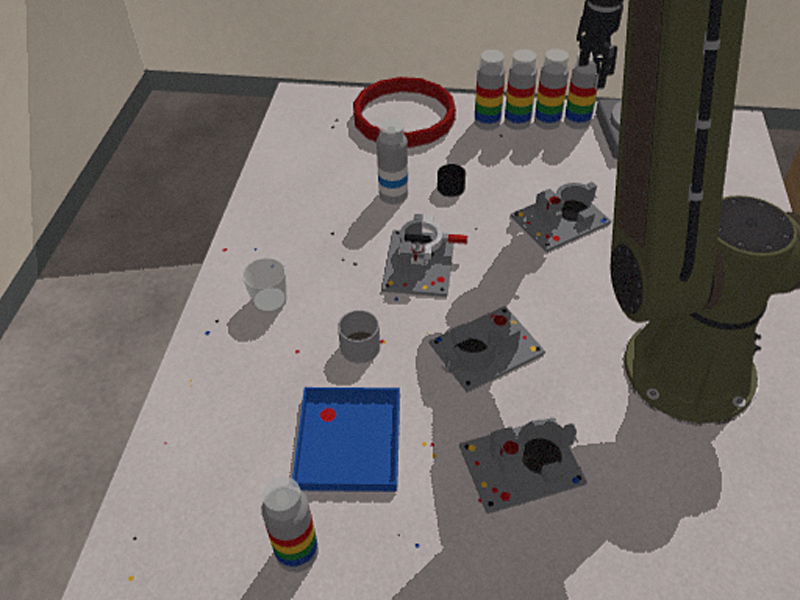

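Top view (800×600): the clamp-like things are at (498,308), (405,372), (297,402) and (575,438). The one at (498,308) is farthest from the base and the only one with a pin and a red-handled jaw, so I choose it. Tin (398,265), tray (308,273), cup (441,181), cap (610,327), can_b (600,265), can_a (210,243). Now I'll measure and check a close crop.

```bash
python3 - <<'E'
from h import *
t=np.load('pics/top0.npz');s=np.load('pics/side0.npz')
C={'top':cloud('top',t['d']),'side':cloud('side',s['d'])}; I={'top':t['i'],'side':s['i']}
px={'clamp':(498,308),'c2':(405,372),'c3':(297,402),'c4':(575,438),'tin':(398,265),'tray':(308,273),'cup':(441,181),'cap':(610,327),'canb':(600,265),'cana':(210,243)}
for k,(u,v) in px.items():
    p=onz('top',u*.64,v*.64,0.02); print(k,p.round(3),'dist',np.hypot(*p[:2]).round(3))
c0=onz('top',498*.64,308*.64,.01)
for n in C:
    P=C[n]; hsv=cv2.cvtColor(I[n],cv2.COLOR_BGR2HSV); h,sa,v=[hsv[...,j].astype(int) for j in range(3)]
    near=(abs(P[...,0]-c0[0])<.14)&(abs(P[...,1]-c0[1])<.12)
    def st(name,m):
        q=P[m]; 
        if len(q)<4: print(n,name,len(q));return
        r=cv2.minAreaRect((q[:,:2]*1000).astype(np.float32)); print(n,name,len(q),'med',(np.median(q,0)*1000).round(1),'rect',np.round(r[0],1),np.round(r[1],1),round(r[2],1),'z',(np.percentile(q[:,2],[5,95])*1000).round(1))
    st('bar',near&(P[...,2]>.082)&(P[...,2]<.12))
    st('redhandle',near&(sa>130)&((h<10)|(h>170))&(P[...,2]>.03)&(P[...,2]<.07))
    st('plate',near&(P[...,2]>.005))
    st('plateonly',near&(P[...,2]>.005)&(P[...,2]<.016))
    st('tray',(h>100)&(h<125)&(sa>120)&(P[...,1]>.05)&(P[...,1]<.4)&(P[...,2]<.04)&(P[...,0]>.4))
    tp=onz('top',398*.64,265*.64,.05); nt=(np.hypot(P[...,0]-tp[0],P[...,1]-tp[1])<.06)
    st('tinrim',nt&(P[...,2]>.055)&(P[...,2]<.075)); st('tinfloor',nt&(P[...,2]<.02))
im=I['top'][170:235,285:360]; a=cv2.resize(im,None,fx=7,fy=7,interpolation=cv2.INTER_CUBIC)
im=I['side'][130:200,235:310]; b=cv2.resize(im,(int(75*6.5),455),interpolation=cv2.INTER_CUBIC)
a=cv2.resize(a,(400,350));b=cv2.resize(b,(390,350));cv2.imwrite('pics/crop1.png',np.hstack([a,b]))
E
```

```text
clamp [ 0.519 -0.21   0.02 ] dist 0.56
c2 [ 0.37  -0.002  0.02 ] dist 0.37
c3 [0.3   0.235 0.02 ] dist 0.381
c4 [ 0.233 -0.377  0.02 ] dist 0.444
tin [0.614 0.018 0.02 ] dist 0.614
tray [0.592 0.224 0.02 ] dist 0.633
cup [ 0.819 -0.078  0.02 ] dist 0.822
cap [ 0.48  -0.463  0.02 ] dist 0.667
canb [ 0.623 -0.445  0.02 ] dist 0.766
cana [0.658 0.453 0.02 ] dist 0.799
top bar 61 med [ 522.4 -185.9  100.5] rect [ 524.  -185.4] [10.5 51.7] 89.1 z [ 93.9 106.3]
top redhandle 50 med [ 450.2 -245.1   51.5] rect [ 484.2 -219.5] [124.8  28.3] 36.6 z [45.8 67.6]
top plate 1846 med [ 519.3 -214.4   11.6] rect [ 519.7 -212.6] [237.3 273.9] 88.1 z [ 5.6 67.9]
top plateonly 1221 med [ 516.6 -201.7    9.4] rect [ 519.7 -212.6] [237.3 273.9] 88.1 z [ 5.4 14.1]
top tray 2479 med [593.4 230.    3.7] rect [573.4 269.2] [204.2 282.6] 6.6 z [-2.4 23.3]
top tinrim 82 med [607.6  20.2  63.2] rect [607.8  21.1] [75.1 73.2] 60.9 z [56.1 68.9]
top tinfloor 666 med [6.046e+02 1.720e+01 6.000e-01] rect [606.4  18.8] [116.9 117.2] 47.3 z [-6.3  9.3]
side bar 88 med [ 524.3 -184.6   99.3] rect [ 524.1 -186.1] [19.8 50.3] 89.2 z [ 87.9 105.5]
side redhandle 67 med [ 453.3 -244.8   50.6] rect [ 487.7 -221.7] [123.6  34.3] 34.7 z [41.8 62.2]
side plate 1908 med [ 520.5 -187.5   13.6] rect [ 517.7 -211.6] [269.5 238.9] 0.2 z [ 6.1 73.8]
side plateonly 1040 med [ 513.9 -172.     9.7] rect [ 517.7 -211.6] [269.5 238.9] 0.2 z [ 5.6 14.3]
side tray 4139 med [594.6 227.1   4.9] rect [583.1 271.3] [189.6 303.8] 13.5 z [ 0.6 25. ]
side tinrim 170 med [609.   21.3  62.3] rect [609.  21.] [74.3 77.7] 9.2 z [55.9 67.4]
side tinfloor 659 med [602.9  34.6   1.5] rect [605.1  25.7] [119.7 101.7] 15.5 z [-3.7 16.8]
```

View pics/crop1.png

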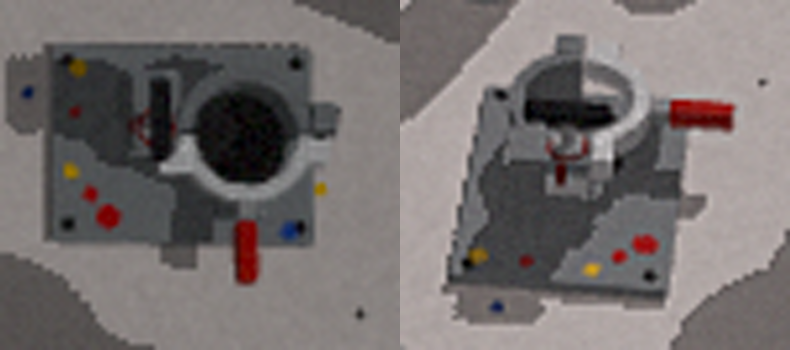

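The crop confirms the choice. The black T-bar is at crop (160,118), the empty can space at (243,130) and the red handle at (247,250), pointing to the robot. Pin axis is about (0.524,-0.186) and clamp yaw about 0. Moving above the pin.

>>> {"method": "arm_command", "body": {
  "series": [
    [[30.8,-17.8,0],0],
    [[30.8,-17.8,0],0],
    [[30.8,-17.8,0],0],
    [[30.8,-17.8,0],0],
    [[30.8,-17.8,0],0],
    [[30.8,-17.8,0],0],
    [[30.8,-17.8,0],0],
    [[30.8,-17.8,0],0],
    [[30.8,-17.8,0],0],
    [[30.8,-17.8,0],0],
    [[30.8,-17.8,0],0],
    [[30.8,-17.8,0],0],
    [[30.8,-17.8,0],0],
    [[30.8,-17.8,0],0],
    [[0,0,20],0.1135],
    [[0,0,20],0.1135],
    [[0,0,20],0.1135],
    [[0,0,0],0],
    [[0,0,0],0]
  ],
  "claw": 30
}}

```text
t: 2.0
tool_pos: [0.5232, -0.1864, 0.1712]
orientation: [-0.0, 1.0, 0.001, -0.001]
force: [-0.3, -0.5, 0.6]
finger_gap: 0.0299
```

```bash
cat >> h.py <<'E'
from scipy.spatial.transform import Rotation as Rr
def pose():
    s=env.state(); q=s['orientation']; return Rr.from_quat([q[1],q[2],q[3],q[0]]).as_matrix(), s['tool_pos'], s
def wdir(u,v):
    K,_=cam('wrist'); a=np.array([u-K[0,2],v-K[1,2]]); r=np.hypot(*a)+1e-9; th=r/K[0,0]
    return np.array([a[0]/r*np.sin(th),-a[1]/r*np.sin(th),-np.cos(th)])
def wtool(u,v):  # ray in tool frame
    _,M=cam('wrist'); return M[:3,3], M[:3,:3]@wdir(u,v)
def wonz(u,v,z,Rt,p):
    o,d=wtool(u,v); o=Rt@o+p; d=Rt@d; return o+d*(z-o[2])/d[2]
def wproj(P,Rt=None,p=None):
    _,M=cam('wrist'); K,_=cam('wrist'); P=np.array(P)
    if Rt is not None: P=Rt.T@(P-p)
    q=M[:3,:3].T@(P-M[:3,3]); th=np.arctan2(np.hypot(q[0],q[1]),-q[2]); n=np.hypot(q[0],q[1])+1e-12
    return K[0,0]*th*q[0]/n+K[0,2], K[1,1]*th*-q[1]/n+K[1,2]
def stat():
    R,p,s=pose(); print('t',round(s['t'],2),'p',(p*1000).round(1),'head',np.arctan2(R[1,0],R[0,0]).round(4),'zax',R[:,2].round(4),'F',s['force'].round(2),'M',s['wrist_torque'].round(2),'gap',round(s['finger_gap']*1000,1),'j',s['joint_positions'].round(2))
E
python3 - <<'E'
from h import *
stat(); R,p,s=pose(); i,d=env.capture('wrist'); np.savez('pics/w1.npz',i=i,d=d,R=R,p=p)
cv2.imwrite('pics/w1.png',cv2.resize(i,(800,600),interpolation=cv2.INTER_CUBIC))
print(wproj([.524,-.1857,.103],R,p), wproj([0,0,0]))
E
```

```text
t 2.0 p [ 523.2 -186.4  171.2] head 0.0029 zax [-1.2e-03  4.0e-04 -1.0e+00] F [-0.32 -0.46  0.65] M [-0.07 -0.05  0.  ] gap 29.9 j [-0.34  0.26 -0.25  1.05 -0.    2.8 ]
(np.float64(259.44628588791824), np.float64(207.59576051000624)) (np.float64(261.25472128497796), np.float64(251.759255721851))
```

View pics/w1.png

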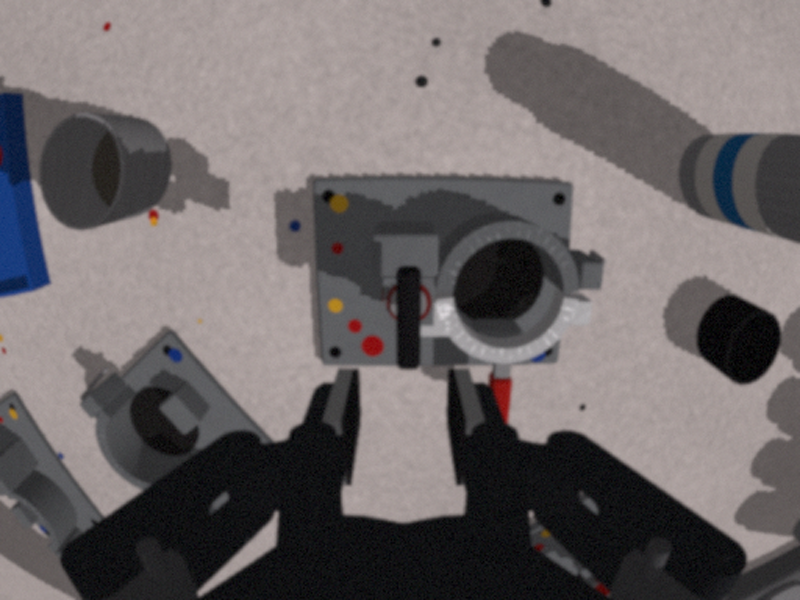

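Wrist view (800×600): T-bar spans (397–420, 267–368) right ahead of the fingertips. Finger inner edges are at x≈358 and 449. I'll measure the bar against the fingers.

```bash
cat >> h.py <<'E'
def wcloud(d):  # tool-frame points
    K,M=cam('wrist'); v,u=np.mgrid[:d.shape[0],:d.shape[1]]; a=u-K[0,2]; b=v-K[1,2]; r=np.hypot(a,b)+1e-9; th=r/K[0,0]
    t=np.tan(th)*d; P=np.stack([a/r*t,-b/r*t,-d],-1); return P@M[:3,:3].T+M[:3,3]
E
python3 - <<'E'
from h import *
z=np.load('pics/w1.npz'); i,d,R,p=z['i'],z['d'],z['R'],z['p']; T=wcloud(d); W=T@R.T+p
g=i.max(2)
bar=(g<60)&(W[...,2]>.085)&(W[...,2]<.115)&(abs(T[...,0])<.05)&(abs(T[...,1])<.03)
v,u=np.nonzero(bar); print('bar px',u.min(),u.max(),v.min(),v.max(),len(u))
c,wh,a=cv2.minAreaRect(np.stack([u,v],1).astype(np.float32)); print(c,wh,a)
q=wonz(*c,.103,R,p); print('bar centre at z .103',q*1000,'tool',R.T@(q-p)*1000,'depth med',np.median(W[bar],0)*1000)
print('axis line ang: ',[ (wonz(np.median(u[v==vv]),vv,.103,R,p)*1000).round(1) for vv in (v.min()+3,v.max()-3)])
# finger rows
for vv in range(236,262,4):
    row=d[vv]; m=np.nonzero((row<.2)&(row>.05))[0]; l=m[m<261]; r=m[m>261]
    print(vv,l.max(),r.min(),(T[vv,l.max()]*1000).round(1),(T[vv,r.min()]*1000).round(1))
# plate edges orientation using red ring (paint) on upper lug
E
```

```text
bar px 253 268 170 234 956
(260.5, 202.0) (64.0, 15.0) 90.0
bar centre at z .103 [ 528.45186704 -186.46551431  103.        ] tool [ 5.30506531  0.14022198 68.19647127] depth med [ 528.46024516 -186.77405436  102.35370402]
axis line ang:  [array([ 550.7, -186.7,  103. ]), array([ 504.7, -187. ,  103. ])]
236 229 287 [ 11.5 -16.7  -4.4] [11.4 13.1 -4.2]
240 230 286 [  7.3 -16.6  -0.5] [ 7.5 13.  -1. ]
244 230 286 [  5.4 -16.6  -1.4] [ 4.6 13.2  0.1]
248 230 286 [  2.4 -16.8  -0.4] [ 2.9 13.2 -1.2]
252 230 286 [  1.1 -16.7  -2.4] [ 0.9 13.2 -2.1]
256 230 286 [ -1.  -16.7  -3.2] [-0.9 13.2 -3.3]
260 230 286 [ -4.  -16.9  -2.3] [-3.2 13.2 -3.5]
```

>>> {"method": "arm_command", "body": {
  "series": [
    [[1.2,0.5,22],0],
    [[1.2,0.5,22],0],
    [[0,0,22],0],
    [[0,0,16],0],
    [[0,0,8],0],
    [[0,0,0],0],
    [[0,0,0],0]
  ]
}}

```text
t: 2.75
tool_pos: [0.5269, -0.1879, 0.0825]
orientation: [0.0, 1.0, 0.0, 0.001]
force: [0.3, 0.0, 0.5]
finger_gap: 0.0302
```

```bash
python3 - <<'E'
from h import *
stat(); R,p,s=pose(); i,d=env.capture('wrist'); np.savez('pics/w2.npz',i=i,d=d,R=R,p=p)
T=wcloud(d)
for vv in range(200,275,4):
    row=d[vv]; m=np.nonzero((row<.175)&(row>.05))[0]; l=m[m<261]; 
    sg=np.split(m,np.nonzero(np.diff(m)>1)[0]+1)
    print(vv,[(a[0],a[-1],tuple((T[vv,a[0]]*1000).round(1)),tuple((T[vv,a[-1]]*1000).round(1))) for a in sg if len(a)>2])
cv2.imwrite('pics/w2.png',cv2.resize(i[150:310,160:360],(800,640),interpolation=cv2.INTER_CUBIC)[:600])
E
```

```text
t 2.75 p [ 526.9 -187.9   82.5] head 0.0007 zax [ 1.5e-03 -5.0e-04 -1.0e+00] F [0.34 0.02 0.5 ] M [-0.03 -0.01 -0.01] gap 30.2 j [-0.34  0.34 -0.37  0.86 -0.    2.8 ]
200 [(np.int64(226), np.int64(288), (np.float64(24.3), np.float64(-19.7), np.float64(15.5)), (np.float64(23.4), np.float64(15.4), np.float64(18.3)))]
204 [(np.int64(226), np.int64(287), (np.float64(21.8), np.float64(-19.9), np.float64(15.9)), (np.float64(22.0), np.float64(14.6), np.float64(15.6)))]
208 [(np.int64(226), np.int64(256), (np.float64(19.2), np.float64(-20.0), np.float64(16.5)), (np.float64(19.8), np.float64(-2.9), np.float64(14.8))), (np.int64(258), np.int64(287), (np.float64(19.8), np.float64(-1.8), np.float64(14.9)), (np.float64(19.3), np.float64(14.7), np.float64(16.3)))]
212 [(np.int64(226), np.int64(287), (np.float64(16.4), np.float64(-20.2), np.float64(17.4)), (np.float64(16.9), np.float64(14.8), np.float64(16.2)))]
216 [(np.int64(227), np.int64(287), (np.float64(14.4), np.float64(-19.6), np.float64(16.2)), (np.float64(14.3), np.float64(14.9), np.float64(16.7)))]
220 [(np.int64(230), np.int64(284), (np
[... 4964 characters left out ...]
), (np.float64(0.5), np.float64(-6.6), np.float64(-17.8)), (np.float64(0.7), np.float64(4.5), np.float64(-18.2))), (np.int64(286), np.int64(322), (np.float64(-7.2), np.float64(13.3), np.float64(-5.3)), (np.float64(8.2), np.float64(26.5), np.float64(-31.3)))]
272 [(np.int64(189), np.int64(230), (np.float64(12.4), np.float64(-29.7), np.float64(-41.4)), (np.float64(-9.3), np.float64(-16.8), np.float64(-6.2))), (np.int64(248), np.int64(271), (np.float64(-2.0), np.float64(-6.7), np.float64(-17.4)), (np.float64(-1.4), np.float64(4.6), np.float64(-18.5))), (np.int64(286), np.int64(326), (np.float64(-9.5), np.float64(13.3), np.float64(-5.8)), (np.float64(11.9), np.float64(26.0), np.float64(-40.6)))]
```

View pics/w2.png

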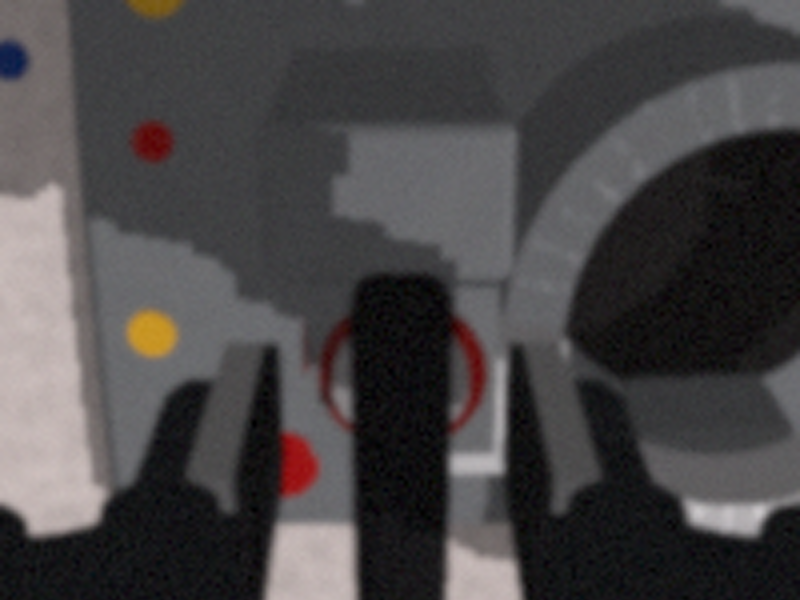

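```bash
python3 - <<'E'
from h import *
z=np.load('pics/w2.npz'); i,d,R,p=z['i'],z['d'],z['R'],z['p']; T=wcloud(d)*1000
for vv in range(214,232,1): print(vv,T[vv,252:269].mean(0).round(1),i[vv,252:269].mean().round(0))
for c in (222,225,292,295):
  print(c,[(vv,T[vv,c].round(1)[[0,2]].tolist()) for vv in range(230,242)])
# red ring on lug
h=cv2.cvtColor(i,cv2.COLOR_BGR2HSV); m=((h[...,0]<8)|(h[...,0]>172))&(h[...,1]>120)&(abs(T[...,0])<16)&(abs(T[...,1])<13)
v,u=np.nonzero(m);print(u.min(),u.max(),v.min(),v.max());print(wtool(u.min(),v.mean()))
q=[ (R.T@(wonz(a,b,.0675,R,p)-p)*1000).round(1) for a,b in ((u.min(),243),(u.max(),243))];print(q)
E
```

```text
214 [16.  -0.6 15.4] 63.0
215 [15.5 -0.6 15.2] 63.0
216 [14.9 -0.6 15.1] 61.0
217 [14.2 -0.6 15.3] 55.0
218 [22.  -0.7 -5.6] 39.0
219 [ 23.9  -0.8 -11.8] 22.0
220 [ 23.9  -0.8 -12.9] 12.0
221 [ 23.8  -0.8 -14. ] 12.0
222 [ 23.8  -0.9 -15.2] 13.0
223 [ 23.8  -0.9 -16.4] 10.0
224 [ 23.7  -0.9 -17.4] 14.0
225 [ 23.5  -0.9 -18. ] 14.0
226 [ 26.3  -1.1 -25.7] 14.0
227 [ 23.   -0.9 -19.2] 14.0
228 [ 22.7  -0.9 -19.4] 13.0
229 [ 22.2  -0.9 -19.5] 12.0
230 [ 21.8  -0.9 -19.7] 13.0
231 [ 21.4  -0.9 -19.9] 14.0
222 [(230, [-19.5, 72.1]), (231, [-20.8, 73.1]), (232, [-22.2, 74.2]), (233, [-22.5, 73.0]), (234, [-23.4, 72.8]), (235, [-24.2, 72.6]), (236, [11.2, -3.8]), (237, [11.7, -6.1]), (238, [11.8, -7.6]), (239, [11.9, -8.9]), (240, [11.9, -10.1]), (241, [11.8, -11.0])]
225 [(230, [-19.9, 73.0]), (231, [-20.3, 71.9]), (232, [-21.6, 73.0]), (233, [-22.3, 72.6]), (234, [-23.3, 72.7]), (235, [-24.4, 73.2]), (236, [11.0, -3.5]), (237, [11.3, -5.2]), (238, [11.9, -7.7]), (239, [11.7, -8.4]), (240, [12.1, -10.4]), (241, [11.5, -10.3])]
292 [(230, [0.4, 27.7]), (231, [-4.5, 37.1]), (232, [-4.0, 34.4]), (233, [-4.4, 33.7]), (234, [-4.8, 33.0]), (235, [-4.9, 31.6]), (236, [10.8, -3.1]), (237, [12.0, -6.8]), (238, [12.1, -8.1]), (239, [12.7, -10.4]), (240, [11.6, -9.3]), (241, [11.7, -10.8])]
295 [(230, [-0.4, 29.6]), (231, [-0.8, 29.0]), (232, [-4.2, 34.9]), (233, [-4.8, 34.4]), (234, [76.7, -142.3]), (235, [-4.3, 30.3]), (236, [12.4, -6.4]), (237, [12.0, -6.8]), (238, [12.0, -7.9]), (239, [11.9, -8.8]), (240, [12.3, -10.9]), (241, [12.1, -11.6])]
239 280 230 364
(array([ 0.07673381, -0.00187102, -0.14232678]), array([-0.44722304, -0.06290789,  0.89220746]))
[array([ -2.2, -13. ,  14.9]), array([-2.2, 11.2, 15. ])]
```

>>> {"method": "arm_command", "body": {
  "series": [
    [[-1.5,0.5,0],0],
    [[-1.5,0.4,2],0],
    [[0,0,2.5],0],
    [[0,0,0],0],
    [[0,0,0],0]
  ],
  "claw": 18
}}

```text
t: 3.3
tool_pos: [0.5229, -0.1883, 0.0767]
orientation: [-0.0, 1.0, 0.0, -0.0]
force: [-0.3, -0.0, -0.4]
finger_gap: 0.0177
```

```bash
python3 - <<'E'
from h import *
stat(); R,p,s=pose(); i,d=env.capture('wrist'); np.savez('pics/w3.npz',i=i,d=d,R=R,p=p)
T=wcloud(d)*1000
for vv in (240,244,248,252,260,264,268):
    row=T[vv]; ft=np.nonzero((abs(row[:,2]+3)<9)&(abs(row[:,1])<40))[0]; l=ft[ft<261];r=ft[ft>261]
    b=np.nonzero((row[:,2]<-12)&(abs(row[:,1])<9))[0]
    print(vv,row[l.max()].round(1) if len(l) else 0,row[r.min()].round(1) if len(r) else 0,row[b[0]].round(1) if len(b) else 0,row[b[-1]].round(1) if len(b) else 0)
for vv in range(216,228,2): print(vv,np.median(T[vv,254:267],0).round(1))
E
```

```text
t 3.3 p [ 522.9 -188.3   76.7] head 0.0003 zax [-3.e-04  1.e-04 -1.e+00] F [-0.25 -0.02 -0.39] M [ 0.02  0.06 -0.05] gap 17.7 j [-0.35  0.34 -0.38  0.85  0.    2.8 ]
240 [ 4.6 -9.5  5. ] [4.6 5.9 5. ] [  76.7   -1.9 -142.3] [ 19.1   3.9 -24.5]
244 [ 2.3 -8.9  4.7] [2.8 5.9 3.9] [ 16.6  -7.1 -23.4] [  76.7   -1.9 -142.3]
248 [-0.8 -9.6  5.9] [ 5.2  7.  -5.6] [ 14.2  -7.2 -22.9] [ 11.5   8.6 -17.6]
252 [  2.4 -10.7  -4.7] [-2.8  6.1  4.9] [  76.7   -1.9 -142.3] [ 11.9   8.7 -22.4]
260 [ -1.8 -10.7  -6. ] [-1.7  7.2 -6.2] [  8.8  -6.8 -24.2] [ 11.    8.8 -28.2]
264 [ -3.9 -10.7  -6.6] [-3.6  7.2 -7. ] [  76.7   -1.9 -142.3] [  76.7   -1.9 -142.3]
268 [ -6.  -10.7  -7.1] [-5.7  7.2 -7.7] [  4.2  -6.9 -23.8] [ 12.    9.  -36.6]
216 [ 27.8  -0.9 -17.7]
218 [ 27.7  -0.9 -19.9]
220 [ 27.8  -0.9 -22.6]
222 [ 27.5  -0.9 -24.1]
224 [ 26.9  -0.9 -24.8]
226 [ 26.2  -0.9 -25.4]
```

>>> {"method": "arm_command", "body": {
  "series": [
    [[0.9,0.9,-1],0],
    [[0,0,0],0],
    [[0,0,0],0]
  ],
  "claw": 15
}}

```text
t: 3.65
tool_pos: [0.5241, -0.1894, 0.0779]
orientation: [0.0, 1.0, 0.0, 0.0]
force: [-0.4, 0.2, -1.2]
finger_gap: 0.015
```

```bash
python3 - <<'E'
from h import *
stat(); R,p,s=pose(); i,d=env.capture('wrist'); np.savez('pics/w4.npz',i=i,d=d,R=R,p=p)
T=wcloud(d)*1000
for vv in (252,256,260,264,268):
    row=T[vv]; ft=np.nonzero((abs(row[:,2]+3)<9)&(abs(row[:,1])<40))[0]; l=ft[ft<261];r=ft[ft>261]
    b=np.nonzero((row[:,2]<-16)&(row[:,2]>-30)&(abs(row[:,1])<9))[0]
    print(vv,row[l.max()].round(1) if len(l) else 0,row[r.min()].round(1) if len(r) else 0,row[b[0]].round(1) if len(b) else 0,row[b[-1]].round(1) if len(b) else 0)
    print(i[vv,236:290].max(1).tolist())
for vv in range(216,228,2): print(vv,np.median(T[vv,254:267],0).round(1))
E
```

```text
t 3.65 p [ 524.1 -189.4   77.9] head 0.0003 zax [ 2.e-04 -1.e-04 -1.e+00] F [-0.39  0.19 -1.19] M [-0.09  0.03  0.01] gap 15.0 j [-0.35  0.34 -0.38  0.85 -0.    2.79]
252 0 [ 2.1  5.6 -4.2] [ 12.4  -8.1 -23.3] [ 11.5   8.8 -21.6]
[75, 75, 54, 33, 24, 18, 16, 25, 15, 14, 15, 14, 18, 14, 21, 15, 4, 17, 20, 20, 15, 24, 12, 13, 12, 21, 13, 15, 19, 15, 12, 16, 17, 42, 62, 63, 51, 33, 25, 20, 21, 41, 62, 74, 77, 77, 75, 79, 75, 77, 76, 79, 67, 48]
256 0 [ 0.9  5.5 -6.4] [  9.8  -8.2 -22.3] [ 11.9   8.9 -26.3]
[75, 62, 46, 26, 19, 16, 15, 20, 13, 12, 5, 10, 14, 13, 12, 18, 20, 12, 19, 13, 21, 18, 18, 19, 15, 15, 18, 16, 22, 22, 20, 11, 24, 53, 77, 78, 60, 35, 22, 29, 23, 32, 49, 68, 76, 78, 81, 78, 77, 79, 77, 76, 76, 67]
260 [-1.7 -9.1 -6.2] [-1.7  5.6 -6.2] [  8.   -7.8 -23. ] [ 11.7   8.7 -29.5]
[72, 54, 33, 16, 15, 18, 14, 15, 14, 9, 17, 19, 24, 18, 11, 17, 14, 22, 18, 21, 19, 22, 12, 10, 16, 18, 13, 14, 13, 20, 21, 17, 31, 54, 78, 78, 49, 24, 12, 19, 26, 24, 38, 63, 70, 75, 75, 77, 79, 77, 79, 77, 76, 74]
264 [-3.9 -9.1 -6.6] [-3.7  5.6 -6.8] [  5.5  -7.8 -22.4] [  9.9   5.6 -29.8]
[64, 44, 28, 17, 24, 16, 20, 18, 13, 9, 14, 12, 17, 27, 17, 22, 18, 16, 17, 14, 20, 18, 15, 14, 10, 18, 15, 11, 18, 12, 12, 22, 45, 93, 134, 126, 87, 46, 25, 15, 19, 21, 27, 51, 69, 79, 76, 78, 77, 77, 78, 79, 77, 76]
268 [-5.8 -9.1 -7.6] [-6.2  5.6 -6.9] [  3.1  -7.9 -22.1] [  4.    5.7 -23.5]
[58, 34, 22, 18, 24, 19, 24, 22, 16, 22, 13, 12, 18, 19, 15, 23, 13, 16, 22, 5, 21, 18, 24, 14, 13, 22, 21, 22, 19, 4, 24, 24, 43, 84, 125, 126, 88, 43, 26, 17, 18, 25, 24, 40, 61, 72, 78, 79, 80, 81, 80, 78, 78, 72]
216 [ 26.5  -0.9 -14.5]
218 [ 26.6  -0.9 -17.2]
220 [ 26.6  -0.9 -19.6]
222 [ 26.4  -0.9 -21.5]
224 [ 26.1  -0.9 -23. ]
226 [ 25.4  -0.9 -23.6]
```

>>> {"method": "arm_command", "body": {
  "series": [
    [[0,-0.4,0],0],
    [[0,0,0],0],
    [[0,0,0],0]
  ],
  "claw": 13
}}

```text
t: 4.0
tool_pos: [0.5239, -0.1889, 0.0778]
orientation: [-0.0, 1.0, 0.0, -0.0]
force: [-1.3, -1.0, 0.7]
finger_gap: 0.0131
```

>>> {"method": "arm_command", "body": {
  "series": [
    [[0,0,0],0],
    [[0,0,0],0],
    [[0,0,0],0]
  ],
  "claw": 0
}}

```text
t: 4.3
tool_pos: [0.524, -0.1889, 0.0779]
orientation: [0.0, 1.0, 0.0, 0.0]
force: [-0.4, 0.1, 2.9]
finger_gap: 0.0107
```

```bash
python3 -c "
from h import *
stat()"
```

```text
t 4.3 p [ 524.  -188.9   77.9] head 0.0003 zax [ 1.e-04 -1.e-04 -1.e+00] F [-0.43  0.14  2.91] M [0.02 0.1  0.05] gap 10.7 j [-0.35  0.34 -0.38  0.85 -0.    2.8 ]
```

>>> {"method": "arm_command", "body": {
  "series": [
    [[0,0,0],-0.1],
    [[0,0,-0.1],-0.12],
    [[0,0,-0.1],-0.12],
    [[0,0,-0.12],-0.12],
    [[0,0,-0.12],-0.12],
    [[0,0,-0.12],-0.12]
  ]
}}

```text
t: 4.9
tool_pos: [0.5237, -0.189, 0.078]
orientation: [-0.0, 0.939, 0.345, -0.0]
force: [-1.7, -0.1, -0.4]
finger_gap: 0.0106
```

```bash
python3 -c "
from h import *
stat()"
```

```text
t 4.9 p [ 523.7 -189.    78. ] head 0.7048 zax [-5.e-04 -0.e+00 -1.e+00] F [-1.7  -0.1  -0.37] M [-0.13  0.34 -0.15] gap 10.6 j [-0.35  0.34 -0.38  0.85 -0.    2.09]
```

>>> {"method": "arm_command", "body": {
  "series": [
    [[0,0,0],0.1],
    [[0,0,-0.15],0.13],
    [[0,0,-0.15],0.13],
    [[0,0,-0.15],0.13],
    [[0,0,-0.15],0.13],
    [[0,0,-0.15],0.08],
    [[0,0,0],-0.1],
    [[0,0,-0.15],-0.13],
    [[0,0,-0.15],-0.13],
    [[0,0,-0.15],-0.13],
    [[0,0,-0.15],-0.13],
    [[0,0,-0.15],-0.13]
  ]
}}

```text
t: 6.1
tool_pos: [0.5238, -0.1888, 0.0791]
orientation: [-0.0, 0.93, 0.369, -0.0]
force: [1.1, 0.0, -1.1]
finger_gap: 0.0111
```

```bash
python3 -c "
from h import *
stat()"
```

```text
t 6.1 p [ 523.8 -188.8   79.1] head 0.7552 zax [-4.e-04  4.e-04 -1.e+00] F [ 1.15  0.05 -1.07] M [-0.07 -0.34 -0.1 ] gap 11.1 j [-0.35  0.34 -0.37  0.86  0.    2.04]
```

>>> {"method": "arm_command", "body": {
  "series": [
    [[0,0,0],0.1],
    [[0,0,-0.18],0.14],
    [[0,0,-0.18],0.14],
    [[0,0,-0.18],0.14],
    [[0,0,-0.18],0.14],
    [[0,0,-0.18],0.14],
    [[0,0,-0.1],0.1],
    [[0,0,0],-0.1],
    [[0,0,-0.18],-0.14],
    [[0,0,-0.18],-0.14],
    [[0,0,-0.18],-0.14],
    [[0,0,-0.18],-0.14],
    [[0,0,-0.18],-0.14],
    [[0,0,-0.1],-0.1],
    [[0,0,0],0.1],
    [[0,0,-0.18],0.14],
    [[0,0,-0.18],0.14],
    [[0,0,-0.18],0.14],
    [[0,0,-0.18],0.14]
  ]
}}

```text
t: 8.0
tool_pos: [0.5237, -0.1888, 0.0816]
orientation: [-0.0, 0.999, 0.042, -0.0]
force: [2.9, -0.2, -8.7]
finger_gap: 0.0108
```

```bash
python3 - <<'E'
from h import *
stat(); R,p,s=pose(); i,d=env.capture('wrist'); np.savez('pics/w5.npz',i=i,d=d,R=R,p=p)
i2,d2=env.capture('side'); P=cloud('side',d2)
cv2.imwrite('pics/w5.png',np.hstack([cv2.resize(i[150:310,160:360],(500,400),interpolation=cv2.INTER_CUBIC),cv2.resize(i2[120:200,230:310],(300,400),interpolation=cv2.INTER_CUBIC)]))
E
```

```text
t 8.0 p [ 523.7 -188.8   81.6] head 0.0845 zax [-7.e-04  4.e-04 -1.e+00] F [ 2.9  -0.17 -8.73] M [-0.23 -0.62  0.12] gap 10.8 j [-0.35  0.34 -0.37  0.86  0.    2.71]
```

View pics/w5.png

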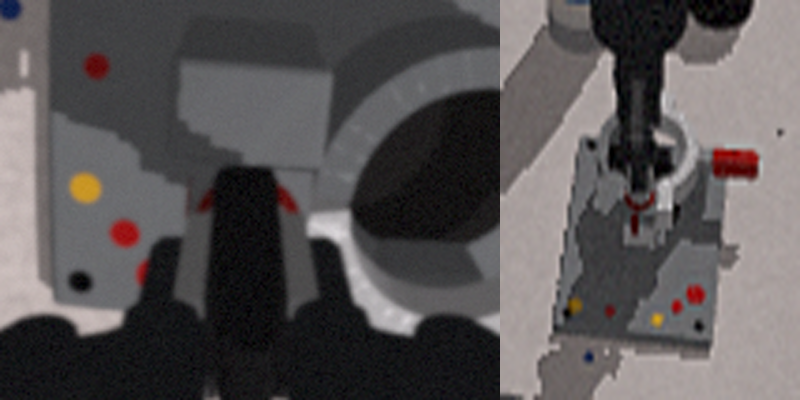

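The bar turns with the gripper, the red lug ring is in place and the clamp has not moved. The pin is up about 3.7 mm with a pull of 8.7 N. Continuing.

>>> {"method": "arm_command", "body": {
  "series": [
    [[0,0,0],-0.1],
    [[0,0,-0.17],-0.14],
    [[0,0,-0.17],-0.14],
    [[0,0,-0.17],-0.14],
    [[0,0,-0.17],-0.14],
    [[0,0,-0.17],-0.14],
    [[0,0,-0.1],-0.1],
    [[0,0,0],0.1],
    [[0,0,-0.17],0.14],
    [[0,0,-0.17],0.14],
    [[0,0,-0.17],0.14],
    [[0,0,-0.17],0.14],
    [[0,0,-0.17],0.14],
    [[0,0,-0.1],0.1],
    [[0,0,0],-0.1],
    [[0,0,-0.17],-0.14],
    [[0,0,-0.17],-0.14],
    [[0,0,-0.17],-0.14],
    [[0,0,-0.17],-0.14],
    [[0,0,-0.17],-0.14]
  ]
}}

```text
t: 10.1
tool_pos: [0.5238, -0.1889, 0.0853]
orientation: [-0.0, 0.9, 0.435, -0.0]
force: [-0.4, -0.6, -2.5]
finger_gap: 0.011
```

>>> {"method": "arm_command", "body": {
  "series": [
    [[0,0,0],0.1],
    [[0,0,-0.17],0.14],
    [[0,0,-0.17],0.14],
    [[0,0,-0.17],0.14],
    [[0,0,-0.17],0.14],
    [[0,0,-0.17],0.14],
    [[0,0,-0.1],0.1],
    [[0,0,0],-0.1],
    [[0,0,-0.17],-0.14],
    [[0,0,-0.17],-0.14],
    [[0,0,-0.17],-0.14],
    [[0,0,-0.17],-0.14],
    [[0,0,-0.17],-0.14],
    [[0,0,-0.1],-0.1],
    [[0,0,0],0.1],
    [[0,0,-0.17],0.14],
    [[0,0,-0.17],0.14],
    [[0,0,-0.17],0.14],
    [[0,0,-0.17],0.14],
    [[0,0,-0.17],0.14]
  ]
}}

```text
t: 12.1
tool_pos: [0.5242, -0.189, 0.0885]
orientation: [0.0, 0.999, 0.044, 0.0]
force: [-0.5, 0.2, 0.9]
finger_gap: 0.0109
```

```bash
python3 -c "
from h import *
stat()"
```

```text
t 12.1 p [ 524.2 -189.    88.5] head 0.0885 zax [ 6.e-04 -1.e-04 -1.e+00] F [-0.51  0.21  0.87] M [-0.03 -0.15  0.1 ] gap 10.9 j [-0.35  0.33 -0.36  0.87  0.    2.71]
```

>>> {"method": "arm_command", "body": {
  "series": [
    [[0,0,0],-0.1],
    [[0,0,-0.2],-0.14],
    [[0,0,-0.2],-0.14],
    [[0,0,-0.2],-0.14],
    [[0,0,-0.2],-0.14],
    [[0,0,-0.2],-0.14],
    [[0,0,0],0.1],
    [[0,0,-0.3],0.14],
    [[0,0,-0.3],0.14],
    [[0,0,-0.3],0.14],
    [[0,0,-0.3],0.14],
    [[0,0,-0.3],0.14]
  ]
}}

```text
t: 13.3
tool_pos: [0.5239, -0.1888, 0.0905]
orientation: [-0.0, 0.999, 0.044, -0.0]
force: [0.5, -0.8, -2.7]
finger_gap: 0.0107
```

>>> {"method": "arm_command", "body": {
  "series": [
    [[0,0,-0.5],0],
    [[0,0,-0.5],0],
    [[0,0,-0.5],0]
  ]
}}

```text
t: 13.6
tool_pos: [0.5237, -0.1887, 0.0918]
orientation: [-0.0, 0.999, 0.047, -0.0]
force: [1.3, 1.0, -6.3]
finger_gap: 0.0108
```

```bash
python3 -c "
from h import *
stat()"
```

```text
t 13.6 p [ 523.7 -188.7   91.8] head 0.0937 zax [-6.e-04  4.e-04 -1.e+00] F [ 1.28  0.99 -6.28] M [ 0.01 -0.28  0.03] gap 10.8 j [-0.35  0.33 -0.36  0.88  0.    2.7 ]
```

>>> {"method": "arm_command", "body": {
  "series": [
    [[0,0,-0.8],-0.12],
    [[0,0,-0.8],-0.12],
    [[0,0,-0.8],-0.12],
    [[0,0,0],0]
  ]
}}

```text
t: 14.0
tool_pos: [0.5238, -0.1888, 0.0945]
orientation: [-0.0, 0.974, 0.224, -0.0]
force: [-0.2, 0.1, -3.0]
finger_gap: 0.011
```

>>> {"method": "arm_command", "body": {
  "series": [
    [[0,0,-1],0],
    [[0,0,-1],0],
    [[0,0,-1],0],
    [[0,0,0],0]
  ]
}}

```text
t: 14.4
tool_pos: [0.5238, -0.1888, 0.0976]
orientation: [-0.0, 0.975, 0.223, -0.0]
force: [-0.8, -0.6, -4.0]
finger_gap: 0.011
```

```bash
python3 - <<'E'
from h import *
stat()
R,p,s=pose(); i,d=env.capture('wrist'); T=wcloud(d)*1000
for vv in range(212,232,2): print(vv,np.median(T[vv,256:266],0).round(1))
E
```

```text
t 14.4 p [ 523.8 -188.8   97.6] head 0.4498 zax [-2.e-04  1.e-04 -1.e+00] F [-0.8  -0.63 -4.01] M [ 0.12 -0.05  0.  ] gap 11.0 j [-0.35  0.32 -0.35  0.89  0.    2.35]
212 [12.7  0.3 29.4]
214 [11.4  0.3 29.3]
216 [ 27.7  -0.1 -15.6]
218 [ 27.7  -0.2 -18.1]
220 [ 27.5  -0.2 -19.9]
222 [ 27.4  -0.2 -21.9]
224 [ 27.   -0.2 -23.3]
226 [ 26.5  -0.2 -24.3]
228 [ 25.6  -0.2 -24.4]
230 [ 24.6  -0.2 -24.4]
```

>>> {"method": "arm_command", "body": {
  "series": [
    [[0,0,-3],0],
    [[0,0,-5],0],
    [[0,0,-5],0],
    [[0,0,-5],0],
    [[0,0,-5],0],
    [[0,0,-5],0],
    [[0,0,-5],0],
    [[0,0,-5],0],
    [[0,0,-5],0],
    [[0,0,-6],0],
    [[0,0,-8],0],
    [[0,0,-8],0],
    [[0,0,-8],0],
    [[0,0,0],0]
  ]
}}

```text
t: 15.85
tool_pos: [0.5248, -0.1892, 0.172]
orientation: [0.001, 0.975, 0.223, 0.001]
force: [0.6, 0.2, -0.9]
finger_gap: 0.0109
```

```bash
python3 - <<'E'
from h import *
stat()
R,p,s=pose(); i,d=env.capture('wrist'); np.savez('pics/w6.npz',i=i,d=d,R=R,p=p); i2,d2=env.capture('side')
P=cloud('side',d2)
m=(abs(P[...,0]-.519)<.14)&(abs(P[...,1]+.21)<.12)&(P[...,2]>.006)&(P[...,2]<.016); r=cv2.minAreaRect((P[m][:,:2]*1000).astype(np.float32)); print(r)
h=cv2.cvtColor(i2,cv2.COLOR_BGR2HSV); m=(h[...,1]>150)&((h[...,0]<8)|(h[...,0]>172))&(abs(P[...,0]-.45)<.03)&(abs(P[...,1]+.245)<.02)&(P[...,2]>.03); print(np.median(P[m],0)*1000,m.sum())
cv2.imwrite('pics/w6.png',np.hstack([cv2.resize(i,(480,360),interpolation=cv2.INTER_CUBIC),cv2.resize(i2[90:200,210:310],(320,360),interpolation=cv2.INTER_CUBIC)]))
E
```

```text
t 15.85 p [ 524.8 -189.2  172. ] head 0.4503 zax [ 2.1e-03 -8.0e-04 -1.0e+00] F [ 0.61  0.22 -0.88] M [-0.02 -0.   -0.04] gap 10.9 j [-0.35  0.26 -0.25  1.05 -0.    2.35]
((518.1355590820312, -212.476318359375), (273.9569396972656, 222.1070098876953), 2.1470656394958496)
[ 450.54087615 -247.29956308   49.37644452] 58
```

View pics/w6.png

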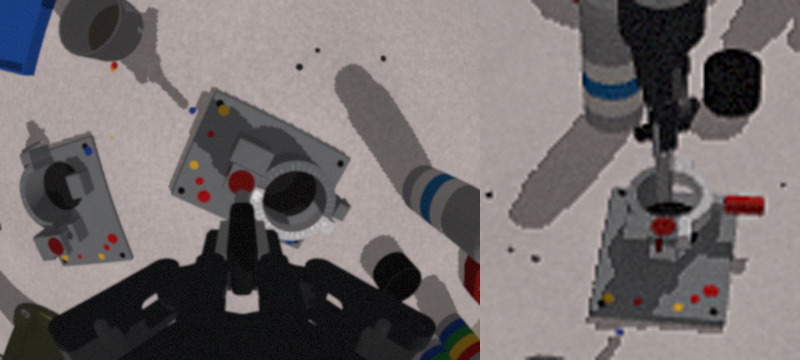

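The pin is out: the red lug top with its hole shows at (242,182), and the clamp has not moved. Going over the tin.

>>> {"method": "arm_command", "body": {
  "series": [
    [[8,-7,0],0],
    [[16,-15,0],0],
    [[22,-20,0],0],
    [[25,-23,0],0],
    [[25,-23,0],0],
    [[25,-23,0],0],
    [[22,-20,0],0],
    [[14,-12,0],0],
    [[8.3,-7,0],0],
    [[0,0,0],0],
    [[0,0,0],0]
  ]
}}

```text
t: 17.05
tool_pos: [0.6071, 0.0174, 0.1702]
orientation: [0.0, 0.975, 0.223, -0.0]
force: [0.4, -0.0, -1.4]
finger_gap: 0.0109
```

```bash
python3 - <<'E'
from h import *
stat()
R,p,s=pose(); i,d=env.capture('wrist'); np.savez('pics/w7.npz',i=i,d=d,R=R,p=p); T=wcloud(d); W=T@R.T+p
m=(W[...,2]>.058)&(W[...,2]<.072)&(np.hypot(W[...,0]-.608,W[...,1]-.02)<.06)
q=W[m][:,:2]*1000; print(len(q),cv2.minEnclosingCircle(q.astype(np.float32)),cv2.fitEllipse(q.astype(np.float32)))
# foot
m=(T[...,2]>.02)&(T[...,2]<.075)&(abs(T[...,0])<.03)&(abs(T[...,1])<.03); print('shank',m.sum(),np.median(T[m],0)*1000)
for a in range(20,75,10):
    mm=m&(T[...,2]>a/1e3)&(T[...,2]<(a+10)/1e3); print(a,(np.median(T[mm],0)*1000).round(1) if mm.sum() else 0)
cv2.imwrite('pics/w7.png',cv2.resize(i,(800,600)))
E
```

```text
t 17.05 p [607.1  17.4 170.2] head 0.4499 zax [-8.e-04 -6.e-04 -1.e+00] F [ 0.37 -0.04 -1.36] M [-0.03  0.    0.02] gap 10.9 j [ 0.03  0.36 -0.13  1.09 -0.    2.72]
997 ((609.5799560546875, 21.119918823242188), 37.961456298828125) ((610.04443359375, 21.171642303466797), (71.51478576660156, 72.66555786132812), 112.68943786621094)
shank 197 [ 6.66367357 -1.23254795 51.29123244]
20 0
30 [ 7.2 -1.6 38.8]
40 [ 6.7 -1.2 45.3]
50 [ 6.6 -1.2 54.9]
60 [ 6.5 -1.2 62.6]
70 0
```

View pics/w7.png

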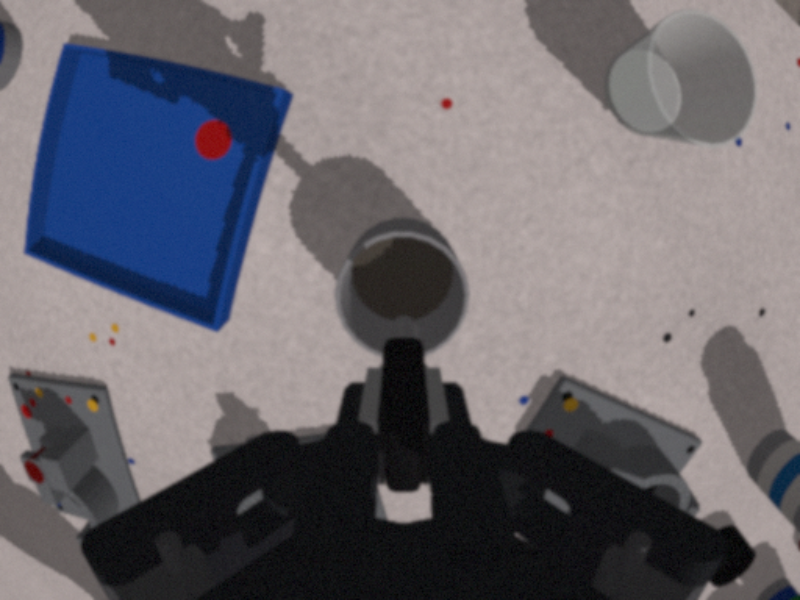

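>>> {"method": "arm_command", "body": {
  "series": [
    [[1.5,-0.3,5],0],
    [[1.5,-0.2,12],0],
    [[0,0,16],0],
    [[0,0,16],0],
    [[0,0,16],0],
    [[0,0,14],0],
    [[0,0,9],0],
    [[0,0,5],0],
    [[0,0,3],0],
    [[0,0,0],0],
    [[0,0,0],0]
  ]
}}

```text
t: 18.2
tool_pos: [0.6105, 0.0199, 0.0751]
orientation: [0.0, 0.975, 0.223, 0.0]
force: [-0.1, -0.5, -0.2]
finger_gap: 0.011
```

>>> {"method": "arm_command", "body": {
  "series": [
    [[0,0,0.8],0],
    [[0,0,0.8],0],
    [[0,0,0.8],0],
    [[0,0,0],0]
  ]
}}

```text
t: 18.6
tool_pos: [0.61, 0.0199, 0.0721]
orientation: [-0.0, 0.975, 0.223, 0.0]
force: [0.1, -0.2, -0.6]
finger_gap: 0.0107
```

>>> {"method": "arm_command", "body": {
  "series": [
    [[0,0,0.6],0],
    [[0,0,0.6],0],
    [[0,0,0.5],0],
    [[0,0,0],0]
  ]
}}

```text
t: 19.0
tool_pos: [0.6099, 0.0199, 0.0703]
orientation: [-0.0, 0.975, 0.223, -0.0]
force: [0.3, 0.1, -1.1]
finger_gap: 0.0106
```

```bash
python3 -c "
from h import *
stat()"
```

```text
t 19.0 p [609.9  19.9  70.3] head 0.4503 zax [-2.e-04  0.e+00 -1.e+00] F [ 0.33  0.14 -1.12] M [-0.02  0.03  0.  ] gap 10.6 j [ 0.03  0.44 -0.25  0.88  0.    2.72]
```

>>> {"method": "arm_command", "body": {
  "series": [
    [[0,0,0.4],0],
    [[0,0,0.4],0],
    [[0,0,0],0]
  ]
}}

```text
t: 19.3
tool_pos: [0.6102, 0.0198, 0.0699]
orientation: [0.0, 0.975, 0.223, 0.0]
force: [-0.3, 0.7, 2.6]
finger_gap: 0.0109
```

>>> {"method": "arm_command", "body": {
  "series": [
    [[0,0,0.4],0],
    [[0,0,0.4],0],
    [[0,0,0],0]
  ]
}}

```text
t: 19.6
tool_pos: [0.6105, 0.0199, 0.0699]
orientation: [0.0, 0.975, 0.223, 0.001]
force: [-1.8, -0.3, 7.6]
finger_gap: 0.0114
```

>>> {"method": "arm_command", "body": {
  "series": [
    [[0,0,-0.4],0],
    [[0,0,-0.4],0],
    [[0,0,0],0]
  ]
}}

```text
t: 19.9
tool_pos: [0.6102, 0.0199, 0.0699]
orientation: [0.0, 0.975, 0.223, 0.0]
force: [-1.2, -0.4, 4.6]
finger_gap: 0.0109
```

>>> {"method": "arm_command", "body": {
  "series": [
    [[0,0,0],0],
    [[0,0,0],0],
    [[0,0,0],0]
  ],
  "claw": 30
}}

```text
t: 20.2
tool_pos: [0.6097, 0.0199, 0.0691]
orientation: [-0.0, 0.975, 0.223, -0.0]
force: [-0.1, -0.3, -0.4]
finger_gap: 0.0303
```

>>> {"method": "arm_command", "body": {
  "series": [
    [[0,0,-4],0],
    [[0,0,-8],0],
    [[0,0,-14],0],
    [[0,0,-20],0],
    [[0,0,-20],0],
    [[0,0,-14],0],
    [[0,0,0],0]
  ]
}}

```text
t: 20.9
tool_pos: [0.6119, 0.0199, 0.1528]
orientation: [0.0, 0.975, 0.223, 0.002]
force: [-0.5, 1.1, -0.1]
finger_gap: 0.03
```

```bash
python3 - <<'E'
from h import *
stat()
R,p,s=pose(); i,d=env.capture('wrist'); np.savez('pics/w8.npz',i=i,d=d,R=R,p=p); i2,d2=env.capture('side'); i3,d3=env.capture('top');np.savez('pics/t8.npz',i=i3,d=d3,i2=i2,d2=d2)
cv2.imwrite('pics/w8.png',np.hstack([cv2.resize(i,(500,375),interpolation=cv2.INTER_CUBIC),cv2.resize(i2[150:250,190:270],(300,375),interpolation=cv2.INTER_CUBIC)]))
T=wcloud(d); W=T@R.T+p
hsv=cv2.cvtColor(i,cv2.COLOR_BGR2HSV); b=(abs(hsv[...,0].astype(int)-112)<12)&(hsv[...,1]>120)&(W[...,2]<.035)
c=max(cv2.findContours(b.astype(np.uint8),0,2)[0],key=cv2.contourArea); m=np.zeros(b.shape,np.uint8); cv2.drawContours(m,[c],-1,1,-1)
q=W[(m>0)&b&(W[...,2]>.018)][:,:2]*1000; print('tray w',cv2.minAreaRect(q.astype(np.float32)))
for n,I,D in(('side',i2,d2),('top',i3,d3)):
    P=cloud(n,D); h=cv2.cvtColor(I,cv2.COLOR_BGR2HSV); b=(abs(h[...,0].astype(int)-112)<12)&(h[...,1]>120)
    c=max(cv2.findContours(b.astype(np.uint8),0,2)[0],key=cv2.contourArea); m=np.zeros(b.shape,np.uint8); cv2.drawContours(m,[c],-1,1,-1)
    q=P[(m>0)&(abs(P[...,2]-.022)<.006)][:,:2]*1000; print('tray',n,cv2.minAreaRect(q.astype(np.float32)))
E
```

```text
t 20.9 p [611.9  19.9 152.8] head 0.4503 zax [ 5.e-03  2.e-04 -1.e+00] F [-0.47  1.12 -0.15] M [ 0.06 -0.03 -0.03] gap 30.0 j [ 0.03  0.37 -0.15  1.05  0.    2.72]
tray w ((594.72705078125, 224.85301208496094), (168.72659301757812, 190.22537231445312), 6.0508599281311035)
tray side ((594.6441650390625, 224.96304321289062), (169.97216796875, 194.91229248046875), 6.194726467132568)
tray top ((593.5130615234375, 226.09947204589844), (171.4254150390625, 190.2831573486328), 5.982059955596924)
```

View pics/w8.png

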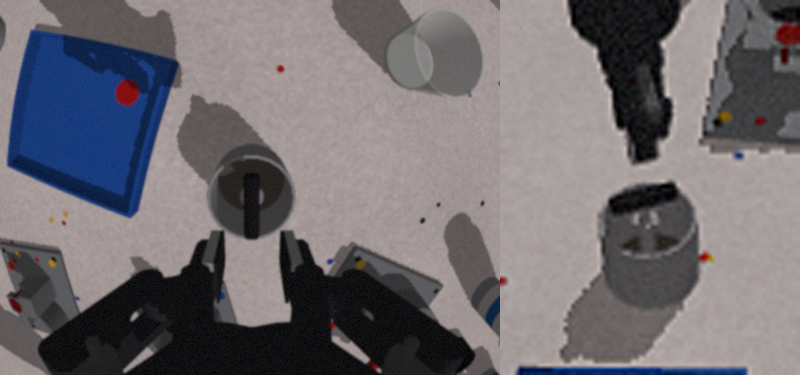

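The pin stands upright and foot down in the tin, at (250,205). Tray centre is about (594,225), yaw about 6°. Next is the jaw handle, expected near (448,-249).

>>> {"method": "arm_command", "body": {
  "series": [
    [[-13,8.5,0],0],
    [[-26,17,0],0],
    [[-30,19.4,0],0],
    [[-30,19.4,0],0],
    [[-30,19.4,0],0],
    [[-30,19.4,0],0],
    [[-30,19.4,0],0],
    [[-30,19.4,0],0],
    [[-26,17,0],0],
    [[-20,12,0],0],
    [[0,0,0],0.15],
    [[0,0,10],0.15],
    [[0,0,12],0.145],
    [[0,0,10],0],
    [[0,0,0],0],
    [[0,0,0],0]
  ],
  "claw": 34
}}

```text
t: 22.65
tool_pos: [0.4451, -0.2492, 0.1172]
orientation: [-0.0, 1.0, 0.004, -0.001]
force: [0.5, 0.5, 0.0]
finger_gap: 0.0338
```

```bash
cat > jm.py <<'E'
from h import *
def look(name):
    stat(); R,p,s=pose(); i,d=env.capture('wrist'); np.savez('pics/%s.npz'%name,i=i,d=d,R=R,p=p); T=wcloud(d)*1000
    h=cv2.cvtColor(i,cv2.COLOR_BGR2HSV); W=(T/1000)@R.T+p
    m=((h[...,0]<8)|(h[...,0]>172))&(h[...,1]>140)&(W[...,2]>.032)&(W[...,2]<.06)&(np.hypot(T[...,0],T[...,1])<50)
    m=cv2.morphologyEx(m.astype(np.uint8),cv2.MORPH_OPEN,np.ones((3,3)))>0
    q=T[m]; v,u=np.nonzero(m)
    top=m&(W[...,2]>.0505)
    print('handle n',m.sum(),'top rect tool',cv2.minAreaRect(T[top][:,:2].astype(np.float32)),'z',np.median(W[top][:,2]),'px',u.min(),u.max(),v.min(),v.max())
    for vv in (244,248,252,256):
        row=T[vv]; ft=np.nonzero((abs(row[:,2]+3)<9)&(abs(row[:,1])<40))[0]; l=ft[ft<258];r=ft[ft>258]
        print(vv,row[l.max()].round(1) if len(l) else 0,row[r.min()].round(1) if len(r) else 0)
    return i
E
python3 - <<'E'
from jm import *
i=look('w9'); cv2.imwrite('pics/w9.png',cv2.resize(i[100:340,100:420],(800,600),interpolation=cv2.INTER_CUBIC))
E
```

```text
t 22.65 p [ 445.1 -249.2  117.2] head 0.0076 zax [-1.1e-03  6.0e-04 -1.0e+00] F [0.52 0.52 0.05] M [-0.   -0.03  0.01] gap 33.8 j [-0.51  0.22 -0.44  0.91 -0.    2.62]
handle n 780 top rect tool ((5.796634674072266, -0.00010061264038085938), (11.610111236572266, 37.52080535888672), 88.98140716552734) z 0.052521972576010136 px 252 268 178 226
244 [  5.8 -18.6  -2.4] [ 5.5 15.2 -1.8]
248 [  3.5 -18.7  -2.6] [ 3.2 15.3 -1.9]
252 [  1.3 -18.8  -3. ] [ 1.6 15.2 -3.5]
256 [ -1.1 -18.9  -3. ] [-0.4 15.2 -4.3]
```

View pics/w9.png

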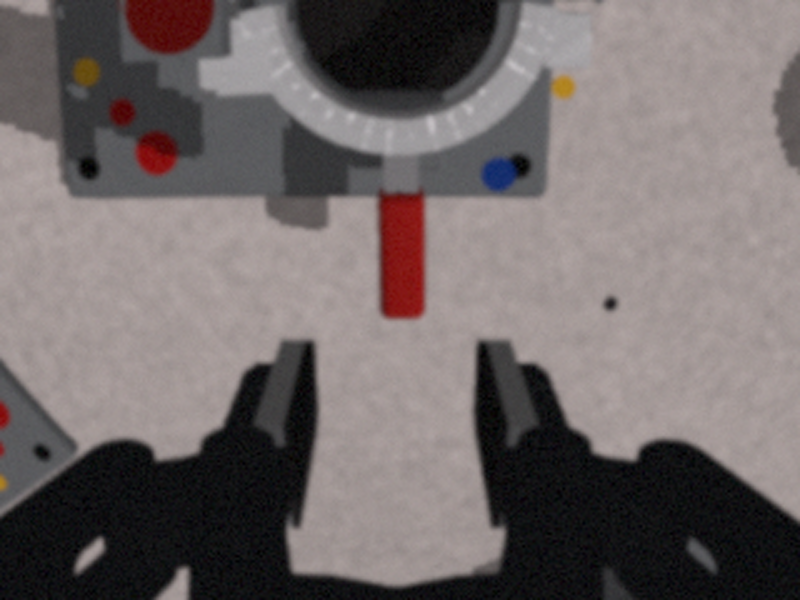

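Red handle at (402,255), between and ahead of the fingers. The ring and plate edge look square to the tool. I'll check the clamp yaw from the plate edge.

```bash
python3 - <<'E'
from h import *
z=np.load('pics/w9.npz'); i,d,R,p=z['i'],z['d'],z['R'],z['p']; T=wcloud(d)*1000; g=i.astype(int).max(2); g=cv2.GaussianBlur(g.astype(np.float32),(3,3),0)
e=[]
for u in list(range(135,205))+list(range(275,312)):
    col=g[165:190,u]; k=np.argmax(np.diff(col)); q=R.T@(wonz(u,165+k+.5,.010,R,p)-p)*1000; e.append((q[1],q[0]))
e=np.array(e); 
for _ in range(3):
    c=np.polyfit(e[:,0],e[:,1],1); r=abs(np.polyval(c,e[:,0])-e[:,1]); e=e[r<max(1.,2*np.median(r))]
print(len(e),c,'edge yaw in tool (x per y)',c[0],'edge at y=0',c[1], r.max())
E
```

```text
106 [-2.69760476e-03  1.37054628e+01] edge yaw in tool (x per y) -0.002697604762010125 edge at y=0 13.705462751666754 0.6680301556607464
```

>>> {"method": "arm_command", "body": {
  "series": [
    [[1.5,0.7,10],0],
    [[1.5,0.7,16],0],
    [[1.5,0.6,18],0],
    [[0,0,16],0],
    [[0,0,10],0],
    [[0,0,5],0],
    [[0,0,2],0],
    [[0,0,0],0]
  ]
}}

```text
t: 23.5
tool_pos: [0.4505, -0.2515, 0.0408]
orientation: [0.0, 1.0, 0.003, 0.0]
force: [0.2, -0.1, 0.0]
finger_gap: 0.0337
```

```bash
python3 - <<'E'
from jm import *
i=look('w10')
T=wcloud(np.load('pics/w10.npz')['d'])*1000
for vv in (246,252,258,264,270): print(vv,''.join('R' if (r>90 and g<60) else ('#' if max(r,g,b)<40 else '.') for b,g,r in i[vv,215:305].astype(int)))
E
```

```text
t 23.5 p [ 450.5 -251.5   40.8] head 0.0054 zax [ 3.e-04 -2.e-04 -1.e+00] F [ 0.19 -0.14  0.02] M [0.01 0.02 0.03] gap 33.7 j [-0.51  0.32 -0.51  0.74 -0.    2.63]
handle n 1581 top rect tool ((0.38085365295410156, -2.2670507431030273), (12.255184173583984, 38.44422912597656), 89.04780578613281) z 0.05247642587407905 px 244 269 226 291
244 [ 10.4  -2.3 -11.1] [ 10.4  -1.3 -11.2]
248 [  8.3  -2.3 -11.5] [  8.3  -1.3 -11.4]
252 [  6.2  -2.8 -11.7] [  6.   -0.3 -11.3]
256 [  3.7  -2.3 -11.4] [  3.5  -0.8 -11. ]
246 .....#####....................RRRRRRRRRRRRRRRRRRRRRRRRR......................####.........
252 ....######....................RR.RRRRRRRRRRRRRRRRRRRRRR......................######.......
258 ..########....................RRRRRRRRRRRRRRRRRRRRRRRRR.....................#########.....
264 .##########...................RRRRRRRRRRRRRRRRRRRRRRR.R.....................##########....
270 ##########.....................RRRRRRRRRRRRRRRRRRRRRRRR.....................############..
```

>>> {"method": "arm_command", "body": {
  "series": [
    [[0,-0.5,1],0],
    [[0,0,0],0],
    [[0,0,0],0]
  ],
  "claw": 17
}}

```text
t: 23.85
tool_pos: [0.4505, -0.2509, 0.0399]
orientation: [0.0, 1.0, 0.003, 0.0]
force: [-0.6, 0.3, 0.4]
finger_gap: 0.0169
```

>>> {"method": "arm_command", "body": {
  "series": [
    [[0,0,0],0],
    [[0,0,0],0],
    [[0,0,0],0]
  ],
  "claw": 0
}}

```text
t: 24.15
tool_pos: [0.4504, -0.2509, 0.0399]
orientation: [0.0, 1.0, 0.003, 0.0]
force: [-0.4, 0.4, 4.8]
finger_gap: 0.0122
```

```bash
python3 -c "
from h import *
stat()"
```

```text
t 24.15 p [ 450.4 -250.9   39.9] head 0.0053 zax [ 4.e-04 -1.e-04 -1.e+00] F [-0.41  0.36  4.83] M [0.18 0.13 0.06] gap 12.2 j [-0.51  0.32 -0.52  0.74  0.    2.63]
```

>>> {"method": "arm_command", "body": {
  "series": [
    [[0,0,-0.4],0],
    [[0,0,-0.4],0],
    [[0,0,0],0]
  ]
}}

```text
t: 24.45
tool_pos: [0.4502, -0.2508, 0.0401]
orientation: [-0.0, 1.0, 0.003, -0.0]
force: [0.3, -0.3, 0.1]
finger_gap: 0.0123
```

```bash
python3 -c "
from h import *
stat()"
```

```text
t 24.45 p [ 450.2 -250.8   40.1] head 0.0053 zax [-2.e-04  1.e-04 -1.e+00] F [ 0.28 -0.3   0.09] M [ 0.07 -0.1  -0.05] gap 12.3 j [-0.51  0.32 -0.52  0.74 -0.    2.63]
```

>>> {"method": "arm_command", "body": {
  "series": [
    [[0,0,-0.5],0],
    [[-1,0,0],0],
    [[-1.5,0,0],0],
    [[-1.5,0,0],0],
    [[-1,0,0],0]
  ]
}}

```text
t: 24.95
tool_pos: [0.4448, -0.2507, 0.0407]
orientation: [-0.0, 1.0, 0.003, -0.0]
force: [0.1, -0.6, -2.6]
finger_gap: 0.0127
```

```bash
python3 -c "
from h import *
stat()"
```

```text
t 24.95 p [ 444.8 -250.7   40.7] head 0.0052 zax [-6.e-04  2.e-04 -1.e+00] F [ 0.14 -0.57 -2.57] M [-0.04  0.1   0.01] gap 12.7 j [-0.51  0.31 -0.53  0.74 -0.    2.62]
```

>>> {"method": "arm_command", "body": {
  "series": [
    [[-3,0,0],0],
    [[-4,0,0],0],
    [[-4,0,0],0],
    [[-4,0,0],0],
    [[-4,0,0],0],
    [[-4,0,0],0],
    [[-4,0,0],0],
    [[-4,0,0],0],
    [[-4,0,0],0],
    [[-3,0,0],0],
    [[0,0,0],0]
  ]
}}

```text
t: 26.05
tool_pos: [0.4067, -0.251, 0.0408]
orientation: [-0.0, 1.0, 0.003, -0.0]
force: [-0.0, -1.2, -2.3]
finger_gap: 0.0122
```

```bash
python3 - <<'E'
from h import *
stat()
R,p,s=pose(); i,d=env.capture('wrist'); i2,d2=env.capture('side')
cv2.imwrite('pics/w11.png',np.hstack([cv2.resize(i[60:300,80:400],(480,360),interpolation=cv2.INTER_CUBIC),cv2.resize(i2[110:210,230:330],(320,360),interpolation=cv2.INTER_CUBIC)]))
E
```

```text
t 26.05 p [ 406.7 -251.    40.8] head 0.005 zax [-4.e-04  2.e-04 -1.e+00] F [-0.   -1.21 -2.26] M [-0.04  0.06  0.03] gap 12.2 j [-0.55  0.26 -0.6   0.71 -0.    2.58]
```

View pics/w11.png

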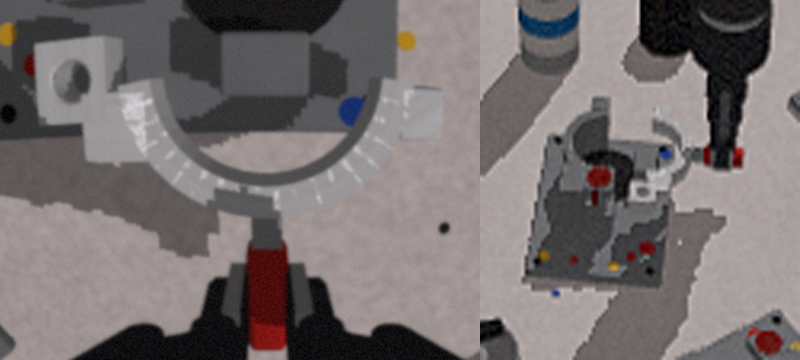

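Jaw is out and level, with its tab and hole clear at (70,80), and the clamp is undisturbed. Next: lift, turn the jaw 90° so it fits well within the tray, and check.

>>> {"method": "arm_command", "body": {
  "series": [
    [[0,0,-6],0],
    [[0,0,-14],0],
    [[0,0,-22],0],
    [[0,0,-24],0],
    [[0,0,-22],0],
    [[0,0,-16],0],
    [[0,0,-8],-0.07],
    [[0,0,0],-0.13],
    [[0,0,0],-0.14],
    [[0,0,0],-0.14],
    [[0,0,0],-0.14],
    [[0,0,0],-0.14],
    [[0,0,0],-0.14],
    [[0,0,0],-0.14],
    [[0,0,0],-0.14],
    [[0,0,0],-0.14],
    [[0,0,0],-0.14],
    [[0,0,0],-0.13],
    [[0,0,0],-0.08],
    [[0,0,0],0]
  ]
}}

```text
t: 28.15
tool_pos: [0.4076, -0.2511, 0.1533]
orientation: [0.0, 0.669, 0.743, 0.0]
force: [-0.2, -0.2, -2.4]
finger_gap: 0.0121
```

```bash
python3 -c "
from h import *
stat()"
```

```text
t 28.15 p [ 407.6 -251.1  153.3] head 1.6756 zax [ 6.e-04 -2.e-04 -1.e+00] F [-0.16 -0.2  -2.4 ] M [-0.12 -0.06 -0.01] gap 12.1 j [-0.55  0.14 -0.46  0.98  0.    0.91]
```

>>> {"method": "arm_command", "body": {
  "series": [
    [[10,6,0],0],
    [[22,13,0],0],
    [[32,19,0],0],
    [[36,21.5,0],0],
    [[36,21.5,0],0],
    [[36,21.5,0],0],
    [[36,21.5,0],0],
    [[36,21.5,0],0],
    [[36,21.5,0],0],
    [[36,21.5,0],0],
    [[36,21.5,0],0],
    [[32,18,0],0],
    [[22,12,0],0],
    [[9,5.5,0],0],
    [[0,0,0],0],
    [[0,0,0],0]
  ]
}}

```text
t: 29.75
tool_pos: [0.6074, 0.1868, 0.1526]
orientation: [-0.0, 0.669, 0.743, -0.001]
force: [0.4, -0.7, -3.2]
finger_gap: 0.0127
```

```bash
python3 - <<'E'
from h import *
stat()
R,p,s=pose(); i,d=env.capture('wrist'); i2,d2=env.capture('top'); np.savez('pics/w12.npz',i=i,d=d,R=R,p=p)
cv2.imwrite('pics/w12.png',np.hstack([cv2.resize(i,(480,360),interpolation=cv2.INTER_CUBIC),cv2.resize(i2[110:260,130:264],(320,360),interpolation=cv2.INTER_CUBIC)]))
T=wcloud(d); W=T@R.T+p
h=cv2.cvtColor(i,cv2.COLOR_BGR2HSV); b=(abs(h[...,0].astype(int)-112)<12)&(h[...,1]>120)&(abs(W[...,2]-.022)<.006)
print('tray',cv2.minAreaRect((W[b][:,:2]*1000).astype(np.float32)))
j=(W[...,2]>.125)&(T[...,0]>.02)&(T[...,0]<.16)&(h[...,1]<90); q=W[j]*1000; print('jaw',j.sum(),q.min(0),q.max(0)); A=np.c_[q[:,:2],np.ones(len(q))]
top=j&(W[...,2]>.160); q=W[top]*1000; 
if len(q)>10: print('plane',len(q),np.linalg.lstsq(np.c_[q[:,:2],np.ones(len(q))],q[:,2],rcond=None)[0], np.median(q[:,2]),'tool rect',cv2.minAreaRect((T[top][:,:2]*1000).astype(np.float32)))
E
```

```text
t 29.75 p [607.4 186.8 152.6] head 1.6747 zax [-1.e-03 -9.e-04 -1.e+00] F [ 0.36 -0.67 -3.21] M [-0.14 -0.07  0.04] gap 12.7 j [ 0.3   0.42 -0.08  1.08 -0.    1.77]
tray ((594.8220825195312, 225.64935302734375), (169.01695251464844, 189.52293395996094), 6.067932605743408)
jaw 15814 [526.58314643 205.00962524 146.84280894] [655.22885161 270.82087298 294.88729174]
plane 14107 [ 1.38062740e-01 -7.04420754e-01  2.71961564e+02] 165.9741978513478 tool rect ((51.55279541015625, -12.447700500488281), (63.75928497314453, 129.29205322265625), 9.117944717407227)
```

View pics/w12.png

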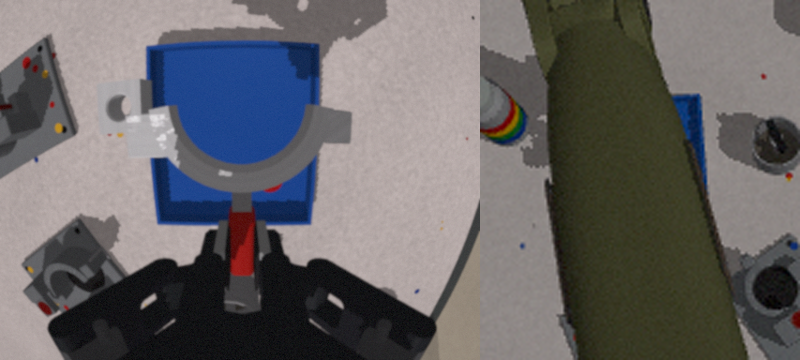

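12 pictures viewed, so checks are numeric from here. The last one shows the jaw held level over the tray, handle at (242,240), square with the tray walls. Checking its tilt.

```bash
python3 - <<'E'
from h import *
z=np.load('pics/w12.npz'); d,R,p=z['d'],z['R'],z['p']; T=wcloud(d); W=T@R.T+p
j=(W[...,2]>.150)&(W[...,2]<.185)&(T[...,0]>.022)&(T[...,0]<.15); q=np.c_[T[j][:,:2],W[j][:,2]]*1000
for _ in range(6):
    c=np.linalg.lstsq(np.c_[q[:,:2],np.ones(len(q))],q[:,2],rcond=None)[0]; r=q[:,2]-np.c_[q[:,:2],np.ones(len(q))]@c; q=q[(r>-1.5*np.median(abs(r))-.5)&(r<3)]
print('slope per tool x,y',c,len(q),'x',np.percentile(q[:,0],[0,100]),'y',np.percentile(q[:,1],[0,100]))
E
```

```text
slope per tool x,y [-6.47665860e-03  9.00865794e-04  1.66235212e+02] 9103 x [32.75056964 89.45243445] y [-71.88057835  54.47618618]
```

>>> {"method": "arm_command", "body": {
  "series": [
    [[0.7,0.7,6],0],
    [[0.8,0.7,14],0],
    [[0.7,0.7,20],0],
    [[0,0,22],0],
    [[0,0,22],0],
    [[0,0,22],0],
    [[0,0,16],0],
    [[0,0,8],0],
    [[0,0,4],0],
    [[0,0,3],0],
    [[0,0,0],0],
    [[0,0,0],0]
  ]
}}

```text
t: 31.05
tool_pos: [0.6106, 0.1898, 0.0166]
orientation: [0.0, 0.669, 0.743, 0.001]
force: [0.4, -1.2, -2.7]
finger_gap: 0.0122
```

>>> {"method": "arm_command", "body": {
  "series": [
    [[0,0,2],0],
    [[0,0,2],0],
    [[0,0,1.5],0],
    [[0,0,1],0],
    [[0,0,0],0]
  ]
}}

```text
t: 31.55
tool_pos: [0.6098, 0.1897, 0.0091]
orientation: [-0.0, 0.669, 0.743, -0.0]
force: [-0.4, 0.6, -1.7]
finger_gap: 0.0121
```

>>> {"method": "arm_command", "body": {
  "series": [
    [[0,0,0.6],0],
    [[0,0,0.6],0],
    [[0,0,0.6],0],
    [[0,0,0],0]
  ]
}}

```text
t: 31.95
tool_pos: [0.6101, 0.1897, 0.0081]
orientation: [0.0, 0.669, 0.743, 0.0]
force: [-0.5, -0.7, 2.6]
finger_gap: 0.0124
```

Contact made. Release and rise.

>>> {"method": "arm_command", "body": {
  "series": [
    [[0,0,-0.3],0],
    [[0,0,0],0],
    [[0,0,0],0],
    [[0,0,0],0]
  ],
  "claw": 26
}}

```text
t: 32.35
tool_pos: [0.6101, 0.1898, 0.0079]
orientation: [0.0, 0.669, 0.743, 0.0]
force: [-0.7, -0.2, 0.1]
finger_gap: 0.0262
```

>>> {"method": "arm_command", "body": {
  "series": [
    [[0,0,-3],0],
    [[0,0,-8],0],
    [[0,0,-18],0],
    [[0,0,-25],0],
    [[0,0,-30],0],
    [[0,0,-30],0],
    [[-10,0,-25],0],
    [[-20,0,-15],0],
    [[-30,0,0],0],
    [[-20,0,0],0],
    [[0,0,0],0],
    [[0,0,0],0]
  ]
}}

```text
t: 33.55
tool_pos: [0.6185, 0.1101, 0.1624]
orientation: [-0.0, 0.67, 0.743, 0.0]
force: [-0.2, 1.2, -0.3]
finger_gap: 0.0261
```

```bash
python3 - <<'E'
from h import *
stat()
R,p,s=pose(); i,d=env.capture('wrist'); i2,d2=env.capture('side'); i3,d3=env.capture('top')
T=wcloud(d); W=T@R.T+p; h=cv2.cvtColor(i,cv2.COLOR_BGR2HSV).astype(int)
C=np.array([.596,.2245]); a=.106; L=(W[...,:2]-C)@np.array([[np.cos(a),-np.sin(a)],[np.sin(a),np.cos(a)]])
print('tray', cv2.minAreaRect((W[(abs(h[...,0]-112)<12)&(h[...,1]>120)&(abs(W[...,2]-.022)<.005)][:,:2]*1000).astype(np.float32)))
m=(abs(L[...,0])<.09)&(abs(L[...,1])<.1)&(W[...,2]>.010)&(W[...,2]<.06)&~((abs(h[...,0]-112)<15)&(h[...,1]>100))
q=np.c_[L[m],W[m][:,2]]*1000
t=q[(q[:,2]>17)&(abs(q[:,0])<78)&(abs(q[:,1])<88)]; print('jaw local extent',np.percentile(t,[0.5,99.5],axis=0).round(1).tolist(),'zmed',np.median(t[:,2]))
c=np.linalg.lstsq(np.c_[t[:,:2],np.ones(len(t))],t[:,2],rcond=None)[0]; print('plane',c.round(4))
# side/top: clamp, tin, bystanders change vs start
for n,I,D in(('side',i2,d2),('top',i3,d3)):
    P=cloud(n,D); z=np.load('pics/%s0.npz'%n); P0=cloud(n,z['d'])
    for k,(x,y,r,zl,zh) in {'tin':(.608,.021,.06,.055,.073),'pinbar':(.608,.021,.06,.08,.11),'clamphi':(.524,-.2,.08,.058,.075),'plate':(.52,-.21,.12,.006,.016),'cana':(.658,.453,.06,.1,.2),'canb':(.623,-.445,.06,.1,.2),'cup':(.819,-.078,.06,.04,.1),'cap':(.48,-.463,.06,.03,.06)}.items():
        o=[]
        for Q in(P0,P):
            mm=(np.hypot(Q[...,0]-x,Q[...,1]-y)<r)&(Q[...,2]>zl)&(Q[...,2]<zh); o.append((int(mm.sum()),(np.median(Q[mm],0)*1000).round(1).tolist() if mm.sum() else None))
        print(n,k,o)
E
```

```text
t 33.55 p [618.5 110.1 162.4] head 1.6744 zax [ 5.e-04  6.e-04 -1.e+00] F [-0.24  1.17 -0.27] M [ 0.   -0.02 -0.  ] gap 26.1 j [ 0.18  0.4  -0.09  1.09  0.    1.64]
tray ((596.0492553710938, 214.49423217773438), (169.4777069091797, 166.83152770996094), 5.874544143676758)
jaw local extent [[-60.8, -53.9, 17.3], [63.7, 52.7, 23.6]] zmed 21.450656191839613
plane [3.20000e-03 1.97000e-02 2.10454e+01]
side tin [(170, [609.0, 21.3, 62.3]), (138, [605.4, 35.5, 62.2])]
side pinbar [(0, None), (40, [602.3, 23.0, 90.4])]
side clamphi [(154, [539.9, -182.4, 66.9]), (161, [538.2, -183.1, 66.4])]
side plate [(926, [515.3, -171.4, 10.1]), (1069, [512.7, -181.1, 10.1])]
side cana [(1096, [632.6, 446.0, 164.3]), (1097, [632.3, 445.9, 164.5])]
side canb [(516, [604.9, -402.1, 156.4]), (508, [605.5, -401.9, 156.1])]
side cup [(511, [809.8, -83.8, 64.2]), (519, [809.1, -83.2, 63.9])]
side cap [(131, [480.0, -455.2, 39.6]), (135, [480.1, -455.8, 39.6])]
top tin [(82, [607.6, 20.2, 63.2]), (71, [610.7, 12.6, 61.5])]
top pinbar [(0, None), (54, [610.2, 21.6, 92.7])]
top clamphi [(89, [541.9, -180.3, 66.6]), (145, [539.5, -185.2, 66.3])]
top plate [(1048, [517.4, -201.7, 9.9]), (1124, [514.0, -209.9, 9.7])]
top cana [(402, [633.0, 422.9, 182.4]), (400, [633.0, 422.8, 182.8])]
top canb [(409, [600.2, -413.8, 181.7]), (412, [600.1, -413.6, 181.5])]
top cup [(225, [828.9, -76.4, 66.8]), (226, [827.4, -77.2, 67.3])]
top cap [(84, [478.5, -462.2, 40.3]), (86, [478.5, -461.2, 41.7])]
```

```bash
python3 -c "
from workcell import env
print(env.finish_job())"
```

```text
the job is handed in; nothing more can be done
None
```

The job is done in the order asked and was handed in at about 34 s. No verdict came back.

**What I did**
- **Pin:** I twisted it back and forth over about 0.7–0.85 rad while easing it up at roughly 1.2 mm per rad. The lacquer let go at about 10 mm. The highest pull I read was about 9 N (readings only at the end of each move call), and the pictures showed the clamp where it had stood.
- **Tin:** The pin went into the soaking tin foot down.
- **Jaw:** I drew it level, about 43 mm out of the hinge by the red handle, then laid it same side up in the blue tray, turned 90° in plan so it fits with room to spare.

**What the last checks showed**
- **Jaw:** It lies flat, with its top at about 21.5 mm where 22 mm was expected. It is centred in the tray, with an outline of about 125 × 107 mm and some 18 mm or more clear on every side.
- **Pin and tin:** The T-bar sits at about 90–93 mm over the tin, so the pin is upright and the tin is standing.
- **Bystanders:** Cans, cup and cap are unchanged to within about 1.5 mm.

**What disagreed**
- **Cameras:** The fixed and wrist cameras differed from the tool readings by 2–3.5 mm. I corrected for this by measuring against the fingers.
- **Clamp and tin positions:** Medians of camera points near the clamp and tin rim shifted by 2–15 mm between the first and last pictures. I put that down to the arm, jaw and pin covering different parts of the view. I had used all 12 picture views, so I could not confirm this by eye at the end.

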